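# Load the slide rack and set up the viewer

## Task

Set up this viewing: load the slide mounts lying on the table into the numbered rack in number order, lowest first, each flat in the pocket with as many pips as the mount (a pocket whose mount is missing stays empty), and clear the tin cap off the viewer's lens into the steel tray. When the rack is loaded, push the brass tube onto the lens spigot until it is fully home, and last of all press the lamp switch down. Leave the other things on the table where they are.

Things in the scene. Friction and masses are not known exactly. Their poses are not given: they have to be found in the camera images.
- rack: walnut rack fixed to the table, 65 mm (its x) by 337 mm (its y), 17 mm high; five pockets in a row along its y axis, numbered 1 to 5 by one to five brass pips on the ledge on its -x side; pocket 1, the shortest, is at the +y end and pocket 5, the longest, at the -y end. Origin: centre of the underside. Pocket floors are 12 mm above the table, the walls around them stand 5 mm above the floor and are 7 mm thick
- pocket1 (a point): centre of the floor of pocket 1; the pocket is 41 mm long along the rack's y, 35 mm wide along its x and 5 mm deep; axes as the rack's
- pocket2 (a point): centre of the floor of pocket 2; the pocket is 50 mm long along the rack's y, 35 mm wide along its x and 5 mm deep; axes as the rack's
- pocket3 (a point): centre of the floor of pocket 3; the pocket is 59 mm long along the rack's y, 35 mm wide along its x and 5 mm deep; axes as the rack's
- pocket4 (a point): centre of the floor of pocket 4; the pocket is 68 mm long along the rack's y, 35 mm wide along its x and 5 mm deep; axes as the rack's
- pocket5 (a point): centre of the floor of pocket 5; the pocket is 77 mm long along the rack's y, 35 mm wide along its x and 5 mm deep; axes as the rack's
- mount1: dark rosewood slide mount with a glass pane and 1 brass pip at one end of its top: 36 mm long (its x) by 30 mm wide (its y) by 16 mm thick (its z), 36 g; lies flat, pane up, origin at the centre of its underside; may be absent. Belongs in pocket 1, either way round (its x along the rack's y)
- mount2: dark rosewood slide mount with a glass pane and 2 brass pips at one end of its top: 45 mm long (its x) by 30 mm wide (its y) by 16 mm thick (its z), 42 g; lies flat, pane up, origin at the centre of its underside; may be absent. Belongs in pocket 2, either way round (its x along the rack's y)
- mount3: dark rosewood slide mount with a glass pane and 3 brass pips at one end of its top: 54 mm long (its x) by 30 mm wide (its y) by 16 mm thick (its z), 48 g; lies flat, pane up, origin at the centre of its underside; may be absent. Belongs in pocket 3, either way round (its x along the rack's y)
- mount4: dark rosewood slide mount with a glass pane and 4 brass pips at one end of its top: 63 mm long (its x) by 30 mm wide (its y) by 16 mm thick (its z), 54 g; lies flat, pane up, origin at the centre of its underside; may be absent. Belongs in pocket 4, either way round (its x along the rack's y)
- mount5: dark rosewood slide mount with a glass pane and 5 brass pips at one end of its top: 72 mm long (its x) by 30 mm wide (its y) by 16 mm thick (its z), 60 g; lies flat, pane up, origin at the centre of its underside; may be absent. Belongs in pocket 5, either way round (its x along the rack's y)
- tray: shallow open steel parts tray fixed to the table, 120 by 120 mm, 22 mm high, walls and floor about 4 mm; origin at the centre of its underside
- cap: round tin lens cap, 40 mm across, 16 mm high, top 3 mm thick, open below (34 mm inside); origin at the centre of its open lower rim, z up as it starts, sitting loosely over the lens spigot with its rim 12 mm above the housing's top
- tube: brass lens tube, a plain sleeve open at both ends, 42 mm outside, 33 mm inside, 45 mm long, 90 g; stands on end on the table; origin at the centre of its lower end, z along its axis. Either end may go down on the spigot
- viewer: grey slide viewer fixed to the table, housing 150 mm (its x) by 90 mm (its y), 40 mm high; origin at the centre of its underside; lens spigot on top 35 mm to +x of the origin, lamp switch on top 45 mm to -x
- spigot_foot (a point): foot of the upright lens spigot, on its axis, at the housing's top face (40 mm above the table); the spigot is 30 mm in diameter and 25 mm tall, its top edge chamfered; the tube is home when its end rests on the housing here
- lamp_switch_top (a point): top centre of the white round lamp push switch (22 mm across) on the viewer, pressed downwards
- lamp_switch (a joint): travel of the lamp switch: 0 released, 0.006 m fully pressed; a spring, 4 N when fully down, returns it
- lamp_globe: white glass lamp globe standing on its collar, 100 mm across, 106 mm high, origin at the centre of its underside; bystander, leave alone
- screwdriver: brass screwdriver lying behind the rack, along its x; bystander, leave alone
- slide_stand: slotted walnut stand, 50 by 80 mm, holding one slide upright, 75 mm high in all; bystander, leave alone
- glue_pot: small jar of 36 mm diameter and 45 mm height on the robot's right; bystander, leave alone
- brush: brush lying behind the rack; bystander, leave alone

How it is judged:
On the way, in this order (a step that is already met when the one before it is completed fails the run):
1. mount 1 lies seated in pocket 1 (horizontal distance between mount1 and pocket1 below 0.006 m and z of mount1 in the frame of pocket1 between -0.003 and 0.003 m and angle between the x axis of mount1 and the y axis of rack, either way round below 0.12 rad and angle between mount1's own z axis and vertical below 0.1 rad), for 0.2 s.
2. mount 2 lies seated in pocket 2 (horizontal distance between mount2 and pocket2 below 0.006 m and z of mount2 in the frame of pocket2 between -0.003 and 0.003 m and angle between the x axis of mount2 and the y axis of rack, either way round below 0.12 rad and angle between mount2's own z axis and vertical below 0.1 rad), for 0.2 s.
3. mount 3 lies seated in pocket 3 (horizontal distance between mount3 and pocket3 below 0.006 m and z of mount3 in the frame of pocket3 between -0.003 and 0.003 m and angle between the x axis of mount3 and the y axis of rack, either way round below 0.12 rad and angle between mount3's own z axis and vertical below 0.1 rad), for 0.2 s.
4. mount 4 lies seated in pocket 4 (horizontal distance between mount4 and pocket4 below 0.006 m and z of mount4 in the frame of pocket4 between -0.003 and 0.003 m and angle between the x axis of mount4 and the y axis of rack, either way round below 0.12 rad and angle between mount4's own z axis and vertical below 0.1 rad), for 0.2 s.
5. mount 5 lies seated in pocket 5 (horizontal distance between mount5 and pocket5 below 0.006 m and z of mount5 in the frame of pocket5 between -0.003 and 0.003 m and angle between the x axis of mount5 and the y axis of rack, either way round below 0.12 rad and angle between mount5's own z axis and vertical below 0.1 rad), for 0.2 s.
6. the brass tube is fully home on the lens spigot (horizontal distance between tube and spigot_foot below 0.004 m and ((z of tube in the frame of spigot_foot below 0.003 m and angle between tube's own z axis and vertical below 0.08 rad) or (z of tube in the frame of spigot_foot between 0.042 and 0.048 m and angle between tube's own z axis and vertical above 3.06 rad))), for 0.2 s.
7. the lamp switch is pressed (value of joint lamp_switch above 0.0042 m), for 0.05 s.
At the end, for the whole second after the job is handed in: Each mount present lies flat in its own pocket (centre within 6 mm, height 3 mm, turned under 0.12 rad, either way round); tube upright on the spigot, either end down, within 4 mm of its axis and 3 mm of the housing; cap in the tray, any way up; all at rest (all of step 1 and all of step 2 and all of step 3 and all of step 4 and all of step 5 and all of step 6 and linear speed of each of mount1, mount2, mount3, mount4, mount5, cap, tube below 0.02 m/s and x of cap in the frame of tray between -0.042 and 0.042 m and y of cap in the frame of tray between -0.042 and 0.042 m and z of cap in the frame of tray below 0.03 m); the robot touches nothing.
It fails at once if the white glass lamp globe is shifted by more than 40 mm (distance of lamp_globe from where it was at the start of the episode above 0.04 m).
It fails at once if the brass screwdriver is shifted by more than 40 mm (distance of screwdriver from where it was at the start of the episode above 0.04 m).
It fails at once if the walnut single-slide stand is shifted by more than 40 mm (distance of slide_stand from where it was at the start of the episode above 0.04 m).
It fails at once if the glue pot is shifted by more than 40 mm (distance of glue_pot from where it was at the start of the episode above 0.04 m).
It fails at once if the brush is shifted by more than 40 mm (distance of brush from where it was at the start of the episode above 0.04 m).
Of mount1, mount2, mount3, mount4, mount5 only 3 to 5 are there at a start; the rules pass over those that are not, and their reading is None.
At some moment in a run one of tube, mount1, mount2, mount3, mount4, mount5 may be knocked a few centimetres aside while the robot is not near it.
Once in a run the grip may slacken for a moment while it holds something.
It also fails if it takes over 210 s, if anything falls off the work surface, if the arm or the gripper's body presses on something with over 40 N, if the wrist force passes 120 N, or if a joint passes its speed limit or range.

## Robot

A 7-joint arm with a two-finger parallel gripper is mounted at the origin on the work surface. World frame = base frame: x ahead of the robot, y to its left, z up, the work surface at z = 0. Lengths are in m, angles in rad, forces in N, time in s.
With the tool pointing down it reaches from about 0.425 to 0.95 m from the base axis. Payload 4.7 kg.
Tool frame: the origin (TCP) lies midway between the tips of the shut fingers; the grasp point (between the pads) lies 19 mm behind it; z points along the fingers, y is the line along which they close (so a half turn about z gives the same grasp; the last joint's range is limited). The gripper opens to 85 mm and grips with 20 to 120 N. Pads are 22 mm wide; open, the fingers measure 114 mm over their backs; the gripper's body (76 mm by 85 mm) begins 54 mm behind the grasp point. The pads swing forward as they close: fully open they stand 13 mm farther back than shut.
Start: joints at [1.268, 0.469, -0.049, 1.532, 0.024, 1.141, -0.082], TCP at [0.183, -0.65, 0.231] pointing down, gripper open.
Joint ranges: [-2.59, 2.59], [-0.33, 1.99], [-1.39, 1.29], [0.1, 2.45], [-1.04, 4.18], [0.21, 1.99], [-2.66, 2.66]. Speed limits (rad/s): [2.57, 2.57, 3.14, 3.14, 3.14, 3.14, 3.14].

## Interface

Orientations are given as a unit quaternion [x, y, z, w].
In Python, from plant import ctrl, grab_frame gives the robot as it stands.
- The arm moves only by the tool send_rows, never from a script. Its argument "series" is a list that holds one entry, the list of rows, each a list of 7 numbers: the turn, a rotation vector about the tool's x, y, z in rad, then the shift along the tool's x, y, z in cm, then the opening, from 0 (shut) to 1 (fully open). A call has 1 to 8 rows; each row is the pose to reach, as a shift and turn from the pose commanded when the call began, along the tool's axes at that moment; what a row does not reach only later rows make up. A row lasts 1/10 s, in which the tool goes at most 50 mm and 8.59 degrees, less where a joint would pass 70% of its speed; a pose out of reach is approached as far as the arm can. A call with a gripper value outside its range is refused whole. The fingers move at their own pace and stop on an object; "newtons" is the grip in N (left out, the last holds). Time passes only in rows, so rows that repeat a pose let the fingers close. It gives the time, the measured TCP pose, the force, the opening and the grip force at its end, in the units of the state.
- ctrl.sense(): the state, without advancing time (a new reading comes with each control period).
- grab_frame(name): name is "scene" or "top"; returns a dict with "color" (480x640x3 uint8, red, green, blue), "z_map" (480x640 float32, m along the optical axis (not along the pixel's ray), 0 where there is no reading), "intrinsics" (3x3 intrinsics, pixels), "extrinsics" (4x4, takes a point from camera to world coordinates). Camera axes: x right, y up, looking along -z (the intrinsics and any distortion apply to the point x, -y, -z); pixel columns grow to the right and rows downward; lengths in m; the calibration is good to about 2 mm. A picture is of the moment at which its call begins.
- ctrl.hand_in(): hands the job in; it is judged then, once.
The state is a dict: "clock": time; "joints": joint angles; "joint_vel": joint speeds; "tau": joint torques, N m; "position": TCP position; "orientation": TCP orientation; "ft_force": force on the tool from outside, world axes, zero at the start; "torque": the same for the moment, N m; "gripper_width": finger opening in m; "grasp_force": force on a finger pad.
Only numpy, scipy, OpenCV 4.12 (cv2) and the standard library are available. Lean on these libraries where they do the work, as an engineer would, in place of code of your own. Each camera call takes 0.05 s, during which the arm holds its last target. There are 200 camera calls.

## Working session

There is one attempt and no reset: what is moved stays moved. The work goes in short steps, Python scripts to look and compute and a tool call to move; the robot and the scene stay as the last step left them, time stands still between calls to the robot, and variables do not carry over. Pictures are saved under pics/ and viewed, at most 14 in all, crops included, and the job is handed in when it is done.

Besides the shell and the picture viewer there is one more tool, called after "Request:" as a command line: name --argument value ..., lists and objects as JSON in quotes. send_rows: Moves the arm, as the interface text tells. Its arguments: {"type":"object","properties":{"series":{"type":"array","items":{"type":"array","items":{"type":"array","items":{"type":"number"}}}},"newtons":{"type":"number"}},"required":["series"]}

```bash
mkdir -p pics; ls; python3 - <<'E'
from plant import ctrl, grab_frame
import cv2,numpy as np
print(ctrl.sense())
for n in("scene","top"):
    f=grab_frame(n); cv2.imwrite(f"pics/{n}0.png",f["color"][:,:,::-1]); np.savez(f"{n}0.npz",**f)
    print(n,f["intrinsics"],f["extrinsics"],[k for k in f])
E
```

```text
pics
{'clock': 0.0, 'joints': array([ 1.26807148,  0.46948356, -0.04862929,  1.53367209,  0.02407934,
        1.14104808, -0.08225874]), 'joint_vel': array([-8.47176016e-04, -5.09423664e-05, -2.06766780e-03, -4.04319761e-04,
        1.36033235e-03, -9.28379807e-04, -8.66260349e-04]), 'tau': array([-7.81102954e-04, -5.10303247e+01, -4.62529866e-02, -2.37711078e+01,
        1.08887444e-02,  7.51662097e-03,  3.63247139e-06]), 'position': array([ 0.18240589, -0.6492732 ,  0.2302424 ]), 'orientation': array([ 9.90635172e-01,  1.36531790e-01, -1.58842123e-04, -1.00066532e-03]), 'ft_force': array([ 0.19508101, -1.05548194,  0.50565113]), 'torque': array([-0.00345861,  0.0063989 ,  0.01859516]), 'grasp_force': 0.0, 'gripper_width': 0.08516558948423694}
scene [[591.29509096   0.         316.43640454]
 [  0.         591.29509096 237.37616989]
 [  0.           0.           1.        ]] [[ 0.59608614 -0.64120773  0.48325351  1.18384764]
 [ 0.80291775  0.47445686 -0.36085147 -0.43049857]
 [ 0.00209781  0.60311138  0.79765423  0.97150623]
 [ 0.          0.          0.          1.        ]] ['color', 'z_map', 'intrinsics', 'extrinsics']
top [[562.14555001   0.         322.40389392]
 [  0.         562.14555001 259.69429597]
 [  0.           0.           1.        ]] [[ 0.00405329  0.9889209  -0.14838812  0.45508028]
 [-0.99998984  0.00430098  0.00134837 -0.01666144]
 [ 0.00197165  0.14838115  0.98892828  1.14358465]
 [ 0.          0.          0.          1.        ]] ['color', 'z_map', 'intrinsics', 'extrinsics']
```

View pics/top0.png

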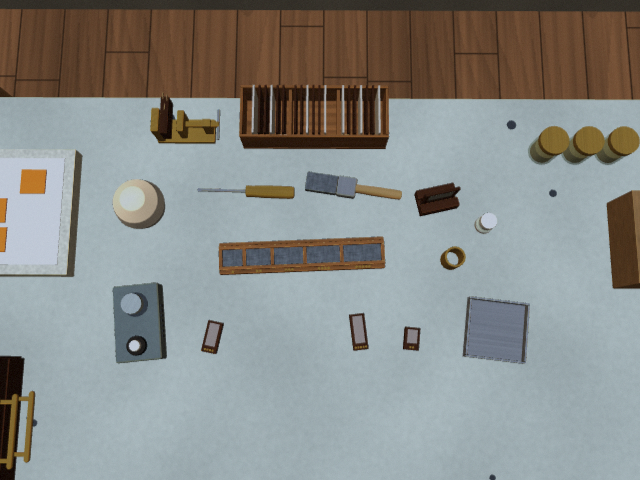

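View pics/scene0.png

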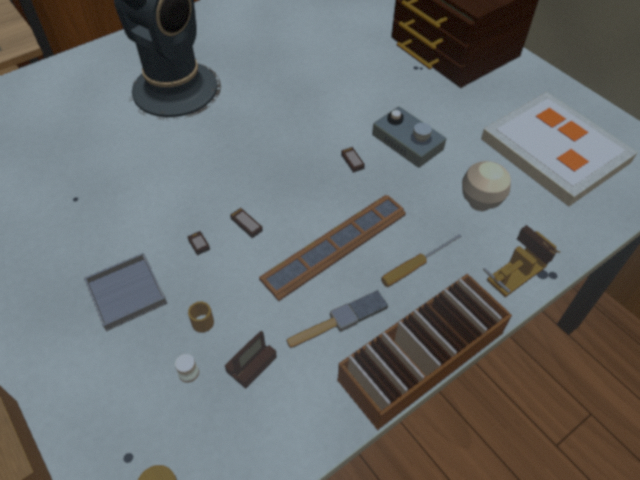

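```bash
cat > h.py <<'E'
import numpy as np,cv2
from plant import ctrl,grab_frame
def load(n,tag=None):
    if tag is not None: return dict(np.load(f"{n}{tag}.npz"))
    return grab_frame(n)
def cloud(f):
    K,E,z=f["intrinsics"],f["extrinsics"],f["z_map"]
    v,u=np.mgrid[:480,:640]
    p=np.stack([(u-K[0,2])/K[0,0]*z,-(v-K[1,2])/K[1,1]*z,-z],-1)
    return p@E[:3,:3].T+E[:3,3]
def ray(f,uv,h):
    K,E=f["intrinsics"],f["extrinsics"]
    uv=np.atleast_2d(np.float64(uv))
    d=np.c_[(uv[:,0]-K[0,2])/K[0,0],-(uv[:,1]-K[1,2])/K[1,1],-np.ones(len(uv))]@E[:3,:3].T
    return E[:3,3]+d*((h-E[2,3])/d[:,2])[:,None]
def proj(f,P):
    K,E=f["intrinsics"],f["extrinsics"]
    c=(np.atleast_2d(P)-E[:3,3])@E[:3,:3]
    return np.c_[K[0,0]*c[:,0]/-c[:,2]+K[0,2],K[1,1]*-c[:,1]/-c[:,2]+K[1,2]]
E
python3 - <<'E'
from h import *
f=load("top",0);C=cloud(f)
z=C[...,2]; print("table z",np.median(z[390:460,150:400]),np.std(z[390:460,150:400]))
for n in("mountA",205,225,315,360),("mountB",345,372,308,355),("mountC",400,425,322,354),("tube",436,470,242,274),("rack",214,390,230,280),("viewer",108,170,275,368),("tray",458,535,290,368):
    _,a,b,c,d=n
    m=np.zeros((480,640),bool); m[c:d,a:b]=(z[c:d,a:b]>0.008)&(z[c:d,a:b]<.2)
    P=C[m]; t=np.percentile(P[:,2],95)
    k=np.argwhere(m)[:,::-1]; 
    r=cv2.minAreaRect(ray(f,k[P[:,2]>t-.005],np.median(P[P[:,2]>t-.005,2]))[:,:2].astype(np.float32))
    print(n[0],len(P),"top",round(t,4),"rect",np.round(r[0],4),np.round(r[1],4),round(r[2],1))
g=f["color"][:,:,::-1]
def crop(im,a,b,c,d,s): return cv2.resize(im[c:d,a:b],None,fx=s,fy=s,interpolation=cv2.INTER_CUBIC)
L=crop(g,195,235,310,360,6);M=crop(g,340,440,310,360,6)[:, :540]
s=load("scene",0)["color"][:,:,::-1]
cv2.imwrite("pics/c1.png",np.vstack([np.hstack([L,M]),np.hstack([crop(s,335,370,140,178,7)[:260,:240],crop(s,185,270,200,260,6)[:260,:500],np.zeros((260,40,3),np.uint8)])[:,:780]]))
E
```

```text
table z -8.018580459545621e-05 0.07523641251530337
mountA 462 top 0.0194 rect [0.4693 0.201 ] [0.0292 0.0628] 79.7
mountB 552 top 0.0195 rect [ 0.4807 -0.0905] [0.0717 0.03  ] 6.8
mountC 346 top 0.0196 rect [ 0.4677 -0.1958] [0.0298 0.0437] 88.8
tube 304 top 0.048 rect [ 0.6283 -0.2803] [0.0396 0.0402] 88.4
rack 5107 top 0.0189 rect [0.634 0.024] [0.0645 0.3359] 2.7
viewer 3814 top 0.0674 rect [0.4973 0.3456] [0.1067 0.0382] 3.3
tray 847 top 0.0252 rect [ 0.4855 -0.3651] [0.1203 0.1198] 83.3
```

View pics/c1.png

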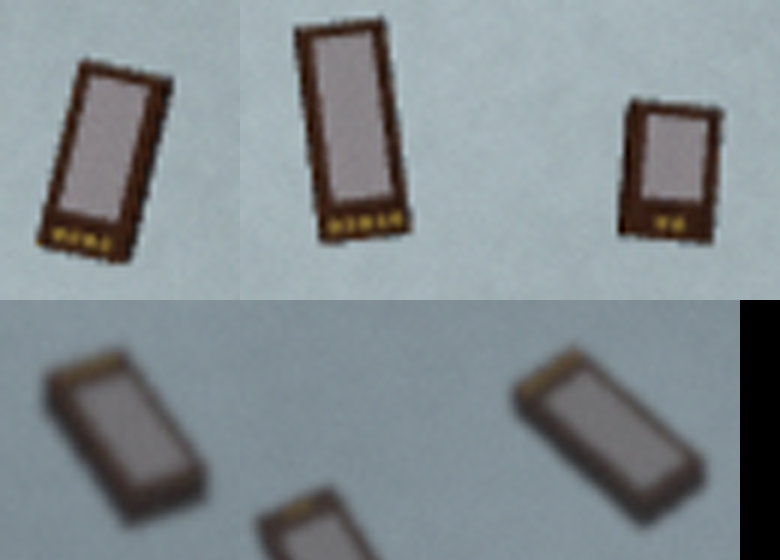

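```bash
cat >> h.py <<'E'
from scipy.spatial.transform import Rotation as R
def go(x,y,z,yaw):
    s=ctrl.sense(); Rc=R.from_quat(s["orientation"]); p=s["position"]
    c,n=np.cos(np.radians(yaw)),np.sin(np.radians(yaw))
    Rt=R.from_matrix(np.array([[c,n,0],[n,-c,0],[0,0,-1]]))
    print("turn",np.round((Rc.inv()*Rt).as_rotvec(),3),"shift cm",np.round(Rc.inv().apply(np.array([x,y,z])-p)*100,2),"up",np.round(-Rc.inv().apply([0,0,1]),3))
def st():
    s=ctrl.sense(); x=R.from_quat(s["orientation"]).as_matrix()[:,0]
    print("t",round(s["clock"],2),"p",np.round(s["position"],4),"yaw",round(float(np.degrees(np.arctan2(x[1],x[0]))),2),"w",round(s["gripper_width"],4),"gf",round(float(s["grasp_force"]),1),"F",np.round(s["ft_force"],1))
E
python3 - <<'E'
from h import *
for n in("top","scene"):
    f=load(n,0);hsv=cv2.cvtColor(f["color"],cv2.COLOR_RGB2HSV);C=cloud(f);z=C[...,2]
    print(n)
    def rect(m,h,lab,lo=60,hi=1e9):
        cs,_=cv2.findContours(m.astype(np.uint8),cv2.RETR_EXTERNAL,cv2.CHAIN_APPROX_NONE)
        for c in cs:
            if not lo<cv2.contourArea(c)<hi: continue
            r=cv2.minAreaRect(ray(f,c[:,0,:],h)[:,:2].astype(np.float32)); 
            e,a=(r[1],r[2]) if r[1][0]>r[1][1] else (r[1][::-1],r[2]+90)
            print(lab,np.round(r[0],4),"LxW",np.round(e,4),"long dir",round(a,1))
    # region restrict by xy
    def box(a,b,c,d): return (C[...,0]>a)&(C[...,0]<b)&(C[...,1]>c)&(C[...,1]<d)
    rk=box(.59,.68,-.16,.21)
    rect(rk&(z<.0155)&(hsv[...,1]<110)&(z>.005),.012,"pocket",150)
    rect(rk&(z>.0148),.017,"rack")
    pan=(hsv[...,1]<60)&(z>.011)&(z<.03)&box(.42,.54,-.24,.24)
    rect(pan,.016,"pane",40)
    rect((z>.010)&(z<.03)&box(.42,.54,-.24,.25),.016,"mount",100)
    v=box(.38,.58,.26,.44)
    rect(v&(z>.062),.068,"cap",60); rect(v&(z>.030),.040,"housing",60)
    w=v&(z>.0435)&(z<.058)&(C[...,0]<.49)
    rect(w&(hsv[...,2]>170),.05,"switch white",20)
    if w.any(): print("switch z",np.percentile(z[w],[5,50,95]))
    rect((z>.035)&(z<.06)&box(.57,.68,-.33,-.23),.045,"tube",60)
    rect((z>.012)&box(.4,.57,-.45,-.28),.022,"tray",60)
E
```

```text
top
pocket [0.6286 0.1659] LxW [0.0408 0.0354] long dir 91.4
pocket [0.6309 0.113 ] LxW [0.049  0.0352] long dir 91.0
pocket [0.6333 0.052 ] LxW [0.0572 0.0351] long dir 90.5
pocket [ 0.637  -0.0189] LxW [0.0681 0.0354] long dir 92.9
pocket [ 0.6406 -0.0985] LxW [0.0774 0.0355] long dir 92.8
rack [0.6327 0.0239] LxW [0.3357 0.0613] long dir 92.9
pane [ 0.4716 -0.197 ] LxW [0.0277 0.0199] long dir 178.8
pane [0.4732 0.2011] LxW [0.0459 0.0199] long dir 167.7
pane [ 0.4848 -0.0903] LxW [0.0546 0.0205] long dir 7.0
mount [ 0.4676 -0.1958] LxW [0.0448 0.0307] long dir 174.9
mount [0.4693 0.2008] LxW [0.0629 0.0309] long dir 167.8
mount [ 0.4807 -0.0905] LxW [0.0717 0.03  ] long dir 6.8
cap [0.5312 0.3474] LxW [0.0387 0.0382] long dir 3.0
housing [0.4965 0.342 ] LxW [0.1494 0.0925] long dir 6.0
switch z [0.04369569 0.05100699 0.05576061]
tube [ 0.6279 -0.2793] LxW [0.0423 0.0406] long dir 115.1
tray [ 0.4856 -0.3639] LxW [0.123  0.1199] long dir 83.3
scene
pocket [0.6323 0.0551] LxW [0.0664 0.0405] long dir 91.6
pocket [0.629  0.1169] LxW [0.0558 0.0397] long dir 96.5
pocket [0.6276 0.1703] LxW [0.0498 0.0419] long dir 95.4
pocket [0.6372 0.0244] LxW [0.3403 0.0725] long dir 92.4
rack [0.6367 0.0253] LxW [0.3374 0.0578] long dir 92.6
pane [ 0.4711 -0.1959] LxW [0.0489 0.0302] long dir 174.3
pane [ 0.4842 -0.0905] LxW [0.0754 0.0326] long dir 8.5
pane [0.4731 0.2008] LxW [0.0674 0.0327] long dir 168.4
mount [ 0.4711 -0.1959] LxW [0.0489 0.0302] long dir 174.3
mount [ 0.4845 -0.0908] LxW [0.0756 0.0328] long dir 7.8
mount [0.4739 0.2003] LxW [0.0694 0.0328] long dir 168.0
cap [0.5351 0.3471] LxW [0.042  0.0392] long dir 143.5
housing [0.5024 0.3412] LxW [0.1542 0.102 ] long dir 6.2
switch z [0.04371662 0.05076705 0.05579042]
tube [ 0.6325 -0.2797] LxW [0.0461 0.041 ] long dir 150.9
tray [ 0.4907 -0.3651] LxW [0.1273 0.1198] long dir 173.3
```

```bash
python3 -c "
from h import *
st();go(.468,-.196,.15,-1.2)"
```

```text
t 0.1 p [ 0.1824 -0.6493  0.2303] yaw 15.69 w 0.0857 gf 0.0 F [ 0.  -0.4  0.3]
turn [-0.002  0.     0.295] shift cm [ 39.76 -35.91   8.1 ] up [0.    0.002 1.   ]
```

Request:
send_rows --series '[[[0, 0, 0.356, 39.76, -35.91, 8.1, 0.7], [0, 0, 0.356, 39.76, -35.91, 8.1, 0.7], [0, 0, 0.356, 39.76, -35.91, 8.1, 0.7], [0, 0, 0.356, 39.76, -35.91, 8.1, 0.7], [0, 0, 0.356, 39.76, -35.91, 8.1, 0.7], [0, 0, 0.356, 39.76, -35.91, 8.1, 0.7], [0, 0, 0.356, 39.76, -35.91, 8.1, 0.7], [0, 0, 0.356, 39.76, -35.91, 8.1, 0.7]]]' --newtons 40

```text
clock: 0.9
position: [0.394, -0.3134, 0.1712]
orientation: [0.999, -0.041, -0.0, 0.0]
ft_force: [1.0, -1.4, -0.8]
gripper_width: 0.0601
grasp_force: 0.0
```

```bash
python3 -c "
from h import *
st();go(.4682,-.196,.06,-4.7)"
```

```text
t 0.9 p [ 0.394  -0.3134  0.1712] yaw -4.72 w 0.0601 gf 0.0 F [ 1.  -1.4 -0.8]
turn [ 0.  0. -0.] shift cm [  6.43 -12.31  11.12] up [ 0. -0.  1.]
```

Request:
send_rows --series '[[[0, 0, 0, 6.4, -12.3, 6, 0.7], [0, 0, 0, 6.4, -12.3, 8, 0.7], [0, 0, 0, 6.4, -12.3, 11.1, 0.7], [0, 0, 0, 6.4, -12.3, 11.1, 0.7], [0, 0, 0, 6.4, -12.3, 11.1, 0.7], [0, 0, 0, 6.4, -12.3, 11.1, 0.7]]]'

```text
clock: 1.5
position: [0.467, -0.198, 0.0602]
orientation: [0.999, -0.041, -0.001, -0.0]
ft_force: [-0.2, -0.5, -0.8]
gripper_width: 0.0599
grasp_force: 0.0
```

```bash
python3 - <<'E'
from h import *
st();go(.4682,-.196,.005,-4.7)
f=load("top");p=proj(f,[.468,-.196,.02])[0].astype(int);print(p)
a=f["color"][p[1]-50:p[1]+50,p[0]-60:p[0]+60,::-1]
f=load("scene");p=proj(f,[.468,-.196,.02])[0].astype(int);print(p)
b=f["color"][p[1]-50:p[1]+50,p[0]-60:p[0]+60,::-1]
cv2.imwrite("pics/m2a.png",cv2.resize(np.hstack([a,b]),None,fx=3.3,fy=3.3,interpolation=cv2.INTER_CUBIC))
E
```

```text
t 1.5 p [ 0.467  -0.198   0.0602] yaw -4.67 w 0.0599 gf 0.0 F [-0.2 -0.5 -0.8]
turn [-0.     0.001  0.   ] shift cm [ 0.11 -0.21  5.52] up [0.001 0.    1.   ]
[411 337]
[196 239]
```

View pics/m2a.png

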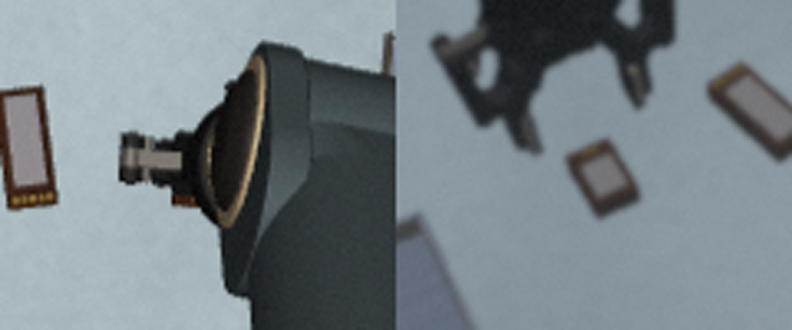

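Request:
send_rows --series '[[[0, 0, 0, 0.1, -0.1, 3, 0.7], [0, 0, 0, 0.1, -0.1, 5.5, 0.7], [0, 0, 0, 0.1, -0.1, 5.5, 0.7], [0, 0, 0, 0.1, -0.1, 5.5, 0], [0, 0, 0, 0.1, -0.1, 5.5, 0], [0, 0, 0, 0.1, -0.1, 5.5, 0], [0, 0, 0, 0.1, -0.1, 5.5, 0], [0, 0, 0, 0.1, -0.1, 5.5, 0]]]'

```text
clock: 2.4
position: [0.4696, -0.198, 0.0074]
orientation: [0.999, -0.041, 0.002, 0.001]
ft_force: [-0.6, -1.3, 7.6]
gripper_width: 0.0285
grasp_force: 40.3
```

```bash
python3 - <<'E'
from h import *
st();go(.6305,.1125,.1,92.7)
E
```

```text
t 2.4 p [ 0.4696 -0.198   0.0074] yaw -4.74 w 0.0285 gf 40.3 F [-0.6 -1.3  7.6]
turn [ 4.000e-03 -1.000e-03 -1.701e+00] shift cm [ 13.49 -32.26  -9.26] up [-0.003 -0.002  1.   ]
```

Request:
send_rows --series '[[[0, 0, 0, 0, 0, 0, 0.6], [0, 0, 0, 0, 0, -0.8, 0.6], [0, 0, 0, 0, 0, -0.8, 0.6], [0, 0, 0, 0, 0, -0.8, 0], [0, 0, 0, 0, 0, -0.8, 0], [0, 0, 0, 0, 0, -0.8, 0], [0, 0, 0, 0, 0, -0.8, 0], [0, 0, 0, 0, 0, -0.8, 0]]]'

```text
clock: 3.2
position: [0.4685, -0.197, 0.014]
orientation: [0.999, -0.041, 0.0, 0.0]
ft_force: [-0.4, -0.1, 5.9]
gripper_width: 0.0274
grasp_force: 39.0
```

```bash
python3 - <<'E'
from h import *
st();go(.6305,.1125,.1,92.7)
E
```

```text
t 3.2 p [ 0.4685 -0.197   0.014 ] yaw -4.71 w 0.0274 gf 39.0 F [-0.4 -0.1  5.9]
turn [ 0.   0.  -1.7] shift cm [ 13.6  -32.18  -8.61] up [-0. -0.  1.]
```

Request:
send_rows --series '[[[0, 0, 0, 0, 0, -5, 0], [0, 0, 0, 0, 0, -8.6, 0], [0, 0, -1.7, 13.6, -32.2, -8.6, 0], [0, 0, -1.7, 13.6, -32.2, -8.6, 0], [0, 0, -1.7, 13.6, -32.2, -8.6, 0], [0, 0, -1.7, 13.6, -32.2, -8.6, 0], [0, 0, -1.7, 13.6, -32.2, -8.6, 0], [0, 0, -1.7, 13.6, -32.2, -8.6, 0]]]'

```text
clock: 4.0
position: [0.6078, 0.0705, 0.0992]
orientation: [0.916, 0.4, -0.0, 0.0]
ft_force: [1.2, 0.4, -0.8]
gripper_width: 0.0275
grasp_force: 39.4
```

```bash
python3 - <<'E'
from h import *
st();go(.6305,.1125,.08,92.7)
E
```

```text
t 4.0 p [0.6078 0.0705 0.0992] yaw 47.2 w 0.0275 gf 39.4 F [ 1.2  0.4 -0.8]
turn [-0.     0.001 -0.794] shift cm [ 4.63 -1.19  1.91] up [0.001 0.    1.   ]
```

Request:
send_rows --series '[[[0, 0, -0.794, 4.6, -1.2, 1.9, 0], [0, 0, -0.794, 4.6, -1.2, 1.9, 0], [0, 0, -0.794, 4.6, -1.2, 1.9, 0], [0, 0, -0.794, 4.6, -1.2, 1.9, 0], [0, 0, -0.794, 4.6, -1.2, 1.9, 0], [0, 0, -0.794, 4.6, -1.2, 1.9, 0], [0, 0, -0.794, 4.6, -1.2, 1.9, 0], [0, 0, -0.794, 4.6, -1.2, 1.9, 0]]]'

```text
clock: 4.8
position: [0.6299, 0.1104, 0.0801]
orientation: [0.693, 0.721, -0.0, -0.0]
ft_force: [0.6, 0.3, -0.8]
gripper_width: 0.0273
grasp_force: 39.5
```

```bash
python3 - <<'E'
from h import *
st();go(.6305,.1125,.04,92.7)
f=load("top");p=proj(f,[.63,.1125,.05])[0].astype(int);print(p)
a=f["color"][p[1]-50:p[1]+50,p[0]-60:p[0]+60,::-1]
f=load("scene");p=proj(f,[.63,.1125,.05])[0].astype(int);print(p)
b=f["color"][p[1]-50:p[1]+50,p[0]-60:p[0]+60,::-1]
cv2.imwrite("pics/m2b.png",cv2.resize(np.hstack([a,b]),None,fx=3.3,fy=3.3,interpolation=cv2.INTER_CUBIC))
E
```

```text
t 4.8 p [0.6299 0.1104 0.0801] yaw 92.28 w 0.0273 gf 39.5 F [ 0.6  0.3 -0.8]
turn [-0.001  0.    -0.007] shift cm [0.21 0.07 4.01] up [0.    0.001 1.   ]
[256 253]
[367 209]
```

View pics/m2b.png

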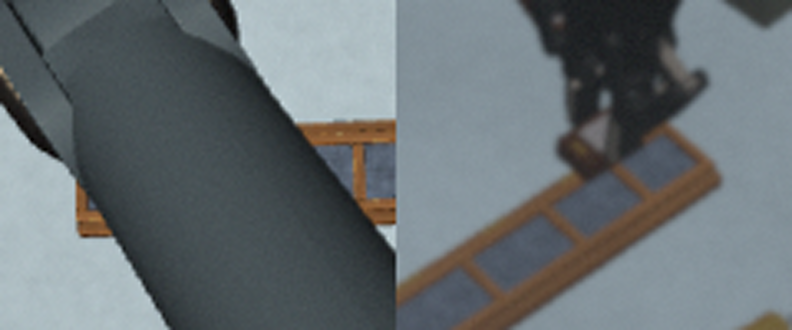

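```bash
python3 - <<'E'
from h import *
st()
f=load("scene");C=cloud(f);hsv=cv2.cvtColor(f["color"],cv2.COLOR_RGB2HSV)
m=(C[...,2]>.055)&(C[...,2]<.1)&(C[...,0]>.6)&(C[...,0]<.66)&(C[...,1]>.07)&(C[...,1]<.15)&((hsv[...,0]<25)|(hsv[...,0]>165))&(hsv[...,1]>45)
P=C[m];print(len(P),np.percentile(P,[1,5,50,95,99],axis=0))
st()
E
```

```text
t 4.9 p [0.63   0.1105 0.0803] yaw 92.31 w 0.0275 gf 39.5 F [ 0.2  0.3 -0.3]
82 [[0.61842961 0.08705531 0.0663589 ]
 [0.6222544  0.08766108 0.06871657]
 [0.63670085 0.09308209 0.08181845]
 [0.64680025 0.10085103 0.08533689]
 [0.64790997 0.11246415 0.08668103]]
t 4.95 p [0.6301 0.1106 0.0804] yaw 92.32 w 0.0275 gf 39.5 F [-0.2  0.4 -0.7]
```

Request:
send_rows --series '[[[0, 0, -0.007, 0.2, 0.05, 3, 0], [0, 0, -0.007, 0.2, 0.05, 4.6, 0], [0, 0, -0.007, 0.2, 0.05, 4.6, 0], [0, 0, -0.007, 0.2, 0.05, 4.9, 0], [0, 0, -0.007, 0.2, 0.05, 5.1, 0], [0, 0, -0.007, 0.2, 0.05, 5.3, 0], [0, 0, -0.007, 0.2, 0.05, 5.45, 0], [0, 0, -0.007, 0.2, 0.05, 5.45, 0]]]'

```text
clock: 5.75
position: [0.6307, 0.1125, 0.0262]
orientation: [0.69, 0.724, 0.0, 0.0]
ft_force: [0.1, 0.4, 0.0]
gripper_width: 0.0277
grasp_force: 39.7
```

```bash
python3 - <<'E'
from h import *
st()
f=load("scene");C=cloud(f);st()
p=proj(f,[.63,.1125,.03])[0].astype(int)
cv2.imwrite("pics/m2c.png",cv2.resize(f["color"][p[1]-45:p[1]+45,p[0]-60:p[0]+60,::-1],None,fx=5,fy=5,interpolation=cv2.INTER_CUBIC))
hsv=cv2.cvtColor(f["color"],cv2.COLOR_RGB2HSV)
m=(C[...,2]>.022)&(C[...,2]<.05)&(C[...,0]>.6)&(C[...,0]<.66)&(C[...,1]>.07)&(C[...,1]<.15)&((hsv[...,0]<25)|(hsv[...,0]>165))&(hsv[...,1]>45)
P=C[m];print(len(P),np.percentile(P,[1,5,50,95,99],axis=0))
E
```

```text
t 5.75 p [0.6307 0.1125 0.0262] yaw 92.75 w 0.0277 gf 39.7 F [0.1 0.4 0. ]
t 5.8 p [0.6307 0.1126 0.0262] yaw 92.75 w 0.0273 gf 39.7 F [-0.8 -0.9  0.6]
92 [[0.61671189 0.08831458 0.02266177]
 [0.61746304 0.08922614 0.02474277]
 [0.632308   0.09596183 0.02799829]
 [0.64770849 0.1218534  0.03379979]
 [0.65815895 0.12900565 0.0388566 ]]
```

View pics/m2c.png

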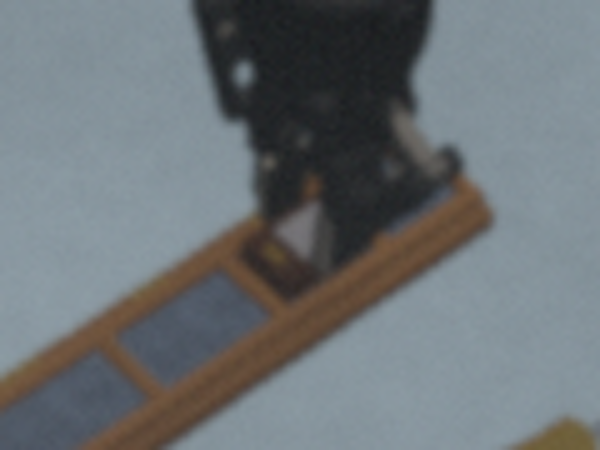

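Request:
send_rows --series '[[[0, 0, 0, 0, 0, 0.1, 0], [0, 0, 0, 0, 0, 0.1, 0.6], [0, 0, 0, 0, 0, 0.1, 0.6], [0, 0, 0, 0, 0, 0.1, 0.6], [0, 0, 0, 0, 0, -3, 0.7], [0, 0, 0, 0, 0, -8, 0.7], [0, 0, 0, 0, 0, -12, 0.7], [0, 0, 0, 0, 0, -12, 0.7]]]'

```text
clock: 6.6
position: [0.6342, 0.1145, 0.1526]
orientation: [0.69, 0.724, 0.005, 0.003]
ft_force: [0.8, 0.3, 0.4]
gripper_width: 0.0597
grasp_force: 0.0
```

```bash
python3 - <<'E'
from h import *
st();go(.4697,.2007,.1,168);go(.4697,.2007,.1,-12)
f=load("scene");C=cloud(f)
z=C[...,2]
m=(z>.0215)&(z<.05)&(C[...,0]>.6)&(C[...,0]<.67)&(C[...,1]>.08)&(C[...,1]<.145)
P=C[m];print(len(P),np.percentile(P,[1,10,50,90,99],axis=0))
E
```

```text
t 6.6 p [0.6342 0.1145 0.1526] yaw 92.75 w 0.0597 gf 0.0 F [0.8 0.3 0.4]
turn [ 0.011  0.006 -1.313] shift cm [  9.39 -16.08   5.09] up [-0.002 -0.012  1.   ]
turn [ 0.006 -0.012  1.828] shift cm [  9.39 -16.08   5.09] up [-0.002 -0.012  1.   ]
294 [[0.61770835 0.08929411 0.02194439]
 [0.62128734 0.09227437 0.02445282]
 [0.63502293 0.11064992 0.02816025]
 [0.64694736 0.12944029 0.0306679 ]
 [0.64895355 0.13443748 0.03274672]]
```

Request:
send_rows --series '[[[0.011, 0.006, -1.313, 9.4, -16.1, 3, 0.7], [0.011, 0.006, -1.313, 9.4, -16.1, 3, 0.7], [0.011, 0.006, -1.313, 9.4, -16.1, 5.1, 0.7], [0.011, 0.006, -1.313, 9.4, -16.1, 5.1, 0.7], [0.011, 0.006, -1.313, 9.4, -16.1, 5.1, 0.7], [0.011, 0.006, -1.313, 9.4, -16.1, 5.1, 0.7], [0.011, 0.006, -1.313, 9.4, -16.1, 5.1, 0.7], [0.011, 0.006, -1.313, 9.4, -16.1, 5.1, 0.7]]]'

```text
clock: 7.45
position: [0.4642, 0.1982, 0.0937]
orientation: [0.157, 0.987, -0.002, -0.006]
ft_force: [0.3, -0.1, 0.7]
gripper_width: 0.06
grasp_force: 0.0
```

```bash
cat >> h.py <<'E'
def find(f,a,b,c,d,z0,z1,h,lo=40,cond=None):
    C=cloud(f);m=(C[...,0]>a)&(C[...,0]<b)&(C[...,1]>c)&(C[...,1]<d)&(C[...,2]>z0)&(C[...,2]<z1)
    if cond is not None:m&=cond
    cs,_=cv2.findContours(m.astype(np.uint8),cv2.RETR_EXTERNAL,cv2.CHAIN_APPROX_NONE)
    for k in cs:
        if cv2.contourArea(k)<lo: continue
        r=cv2.minAreaRect(ray(f,k[:,0,:],h)[:,:2].astype(np.float32))
        e,a_=(r[1],r[2]) if r[1][0]>r[1][1] else (r[1][::-1],r[2]+90)
        print(np.round(r[0],4),"LxW",np.round(e,4),"dir",round(a_,1))
E
python3 - <<'E'
from h import *
st();go(.4697,.2007,.013,168)
for n in("scene","top"):
    f=load(n);print(n);find(f,.4,.56,-.25,.27,.010,.025,.016)
find(f,.6,.67,.07,.16,.0215,.05,.028)
E
```

```text
t 7.45 p [0.4642 0.1982 0.0937] yaw 161.88 w 0.06 gf 0.0 F [ 0.3 -0.1  0.7]
turn [-0.006 -0.012 -0.107] shift cm [-0.53  0.46  8.06] up [-0.012  0.006  1.   ]
scene
[ 0.485  -0.0906] LxW [0.0763 0.0321] dir 6.2
[0.4739 0.2004] LxW [0.0694 0.0327] dir 168.0
top
[0.4863 0.1974] LxW [0.0298 0.0278] dir 79.0
[ 0.4807 -0.0903] LxW [0.0717 0.0304] dir 6.8
[0.6315 0.1113] LxW [0.0443 0.0326] dir 91.0
```

Request:
send_rows --series '[[[-0.006, -0.012, -0.107, -0.5, 0.45, 4, 0.7], [-0.006, -0.012, -0.107, -0.5, 0.45, 4, 0.7], [-0.006, -0.012, -0.107, -0.5, 0.45, 4, 0.7]]]'

```text
clock: 7.85
position: [0.47, 0.2011, 0.0543]
orientation: [0.109, 0.994, 0.0, -0.0]
ft_force: [-0.3, -0.8, 0.5]
gripper_width: 0.0596
grasp_force: 0.0
```

```bash
python3 - <<'E'
from h import *
st();go(.470,.2007,.013,168)
E
```

```text
t 7.85 p [0.47   0.2011 0.0543] yaw 167.46 w 0.0596 gf 0.0 F [-0.3 -0.8  0.5]
turn [ 0.    -0.    -0.009] shift cm [-0.02 -0.04  4.13] up [-0. -0.  1.]
```

Request:
send_rows --series '[[[0, 0, -0.009, 0, 0, 2.5, 0.7], [0, 0, -0.009, 0, 0, 4.1, 0.7], [0, 0, -0.009, 0, 0, 4.1, 0.7], [0, 0, -0.009, 0, 0, 4.1, 0], [0, 0, -0.009, 0, 0, 4.1, 0], [0, 0, -0.009, 0, 0, 4.1, 0], [0, 0, -0.009, 0, 0, 4.1, 0]]]'

```text
clock: 8.55
position: [0.4721, 0.1989, 0.0169]
orientation: [0.104, 0.995, -0.003, 0.003]
ft_force: [-4.9, -10.2, 22.2]
gripper_width: 0.0074
grasp_force: 41.0
```

```bash
python3 - <<'E'
from h import *
st();go(.637,-.0185,.08,92.75)
E
```

```text
t 8.55 p [0.4721 0.1989 0.0169] yaw 168.03 w 0.0074 gf 41.0 F [ -4.9 -10.2  22.2]
turn [-1.000e-03  9.000e-03  1.314e+00] shift cm [-20.68 -17.88  -6.08] up [0.006 0.006 1.   ]
```

```bash
python3 - <<'E'
from h import *
out=[]
for n in("top","scene"):
    f=load(n);p=proj(f,[.47,.2,.02])[0].astype(int);print(p)
    out.append(f["color"][p[1]-45:p[1]+45,p[0]-60:p[0]+60,::-1])
    find(f,.4,.56,.1,.27,.010,.025,.016)
cv2.imwrite("pics/m4a.png",cv2.resize(np.hstack(out),None,fx=3.3,fy=3.3,interpolation=cv2.INTER_CUBIC))
E
```

```text
[211 335]
[351 156]
[0.4881 0.2046] LxW [0.0418 0.033 ] dir 169.1
```

View pics/m4a.png

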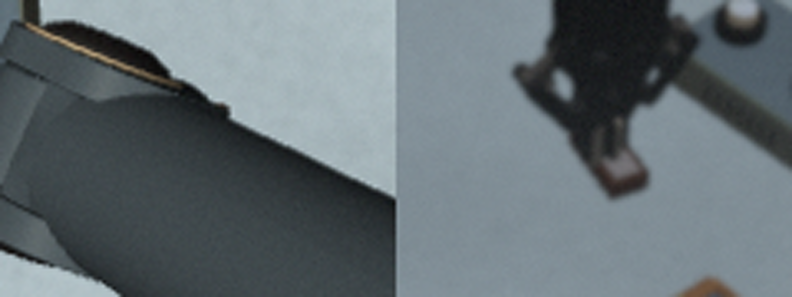

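Request:
send_rows --series '[[[0, 0, 0, 0, 0, -0.3, 0.1], [0, 0, 0, 0, 0, -4, 0.7], [0, 0, 0, 0, 0, -4, 0.7], [0, 0, 0, 0, 0, -4, 0.7]]]'

```text
clock: 9.05
position: [0.4719, 0.2016, 0.0553]
orientation: [0.104, 0.995, 0.001, 0.003]
ft_force: [-0.2, -0.3, -0.3]
gripper_width: 0.0516
grasp_force: 0.0
```

```bash
python3 - <<'E'
from h import *
for n in("top","scene"):
    f=load(n);find(f,.4,.56,.1,.27,.010,.025,.016)
p=proj(f,[.47,.2,.02])[0].astype(int)
cv2.imwrite("pics/m4b.png",cv2.resize(f["color"][p[1]-45:p[1]+45,p[0]-60:p[0]+60,::-1],None,fx=5,fy=5,interpolation=cv2.INTER_CUBIC))
st();go(.470,.2,.005,168)
E
```

```text
[0.4742 0.2072] LxW [0.0671 0.0339] dir 169.5
t 9.15 p [0.4709 0.201  0.0539] yaw 168.12 w 0.0596 gf 0.0 F [-0.4  0.2  0.8]
turn [0.001 0.002 0.002] shift cm [ 0.08 -0.12  4.88] up [ 0.002 -0.001  1.   ]
```

View pics/m4b.png

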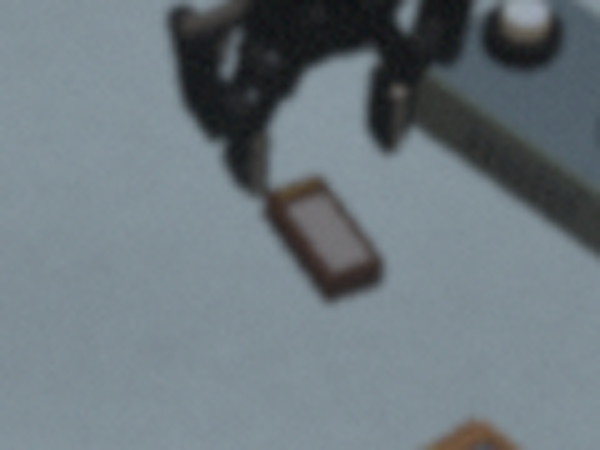

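```bash
python3 - <<'E'
from h import *
st();go(.470,.2074,.005,169)
E
```

```text
t 9.15 p [0.4709 0.201  0.0539] yaw 168.12 w 0.0596 gf 0.0 F [-0.4  0.2  0.8]
turn [ 0.001  0.002 -0.015] shift cm [0.23 0.61 4.89] up [ 0.002 -0.001  1.   ]
```

Request:
send_rows --series '[[[0, 0, -0.015, 0.2, 0.6, 2.5, 0.7], [0, 0, -0.015, 0.2, 0.6, 4.9, 0.7], [0, 0, -0.015, 0.2, 0.6, 4.9, 0.7], [0, 0, -0.015, 0.2, 0.6, 4.9, 0], [0, 0, -0.015, 0.2, 0.6, 4.9, 0], [0, 0, -0.015, 0.2, 0.6, 4.9, 0], [0, 0, -0.015, 0.2, 0.6, 4.9, 0]]]'

```text
clock: 9.85
position: [0.471, 0.2081, 0.0059]
orientation: [0.096, 0.995, 0.001, 0.002]
ft_force: [-0.2, 0.2, 3.8]
gripper_width: 0.0288
grasp_force: 39.9
```

```bash
python3 - <<'E'
from h import *
st();go(.637,-.0185,.08,92.75)
E
```

```text
t 9.85 p [0.471  0.2081 0.0059] yaw 169.0 w 0.0288 gf 39.9 F [-0.2  0.2  3.8]
turn [0.005 0.002 1.331] shift cm [-20.65 -19.06  -7.38] up [ 0.004 -0.003  1.   ]
```

Request:
send_rows --series '[[[0, 0, 0, 0, 0, -4, 0], [0.003, 0.001, 0.2, 0, 0, -7.4, 0], [0.005, 0.002, 1.331, -20.6, -19.1, -7.4, 0], [0.005, 0.002, 1.331, -20.6, -19.1, -7.4, 0], [0.005, 0.002, 1.331, -20.6, -19.1, -7.4, 0], [0.005, 0.002, 1.331, -20.6, -19.1, -7.4, 0], [0.005, 0.002, 1.331, -20.6, -19.1, -7.4, 0], [0.005, 0.002, 1.331, -20.6, -19.1, -7.4, 0]]]'

```text
clock: 10.65
position: [0.6379, -0.0244, 0.0792]
orientation: [0.586, 0.81, -0.001, 0.001]
ft_force: [-0.7, 1.0, -1.0]
gripper_width: 0.0288
grasp_force: 40.0
```

Request:
send_rows --series '[[[0, 0, 0, 0, 0, 0, 0]]]'

```text
clock: 10.75
position: [0.6386, -0.026, 0.079]
orientation: [0.586, 0.81, -0.002, 0.002]
ft_force: [0.2, -0.7, -0.9]
gripper_width: 0.0288
grasp_force: 40.0
```

```bash
python3 - <<'E'
from h import *
st();go(.637,-.0185,.08,92.75)
E
```

```text
t 10.75 p [ 0.6386 -0.026   0.079 ] yaw 108.21 w 0.0288 gf 40.0 F [ 0.2 -0.7 -0.9]
turn [-0.     0.005  0.27 ] shift cm [ 0.76  0.08 -0.11] up [0.005 0.001 1.   ]
```

Request:
send_rows --series '[[[0, 0.005, 0.27, 0.76, 0.08, -0.1, 0], [0, 0.005, 0.27, 0.76, 0.08, -0.1, 0], [0, 0.005, 0.27, 0.76, 0.08, -0.1, 0], [0, 0.005, 0.27, 0.76, 0.08, -0.1, 0]]]'

```text
clock: 11.15
position: [0.6339, -0.0111, 0.0803]
orientation: [0.685, 0.729, 0.0, -0.002]
ft_force: [0.3, 0.3, -1.9]
gripper_width: 0.0288
grasp_force: 40.0
```

```bash
python3 - <<'E'
from h import *
f=load("scene");C=cloud(f);hsv=cv2.cvtColor(f["color"],cv2.COLOR_RGB2HSV)
st();go(.637,-.0185,.027,92.75)
m=(C[...,2]>.055)&(C[...,2]<.1)&(C[...,0]>.6)&(C[...,0]<.67)&(C[...,1]>-.07)&(C[...,1]<.03)&((hsv[...,0]<25)|(hsv[...,0]>165))&(hsv[...,1]>45)
P=C[m];print(len(P),np.percentile(P,[1,5,50,95,99],axis=0))
E
```

```text
t 11.2 p [ 0.634  -0.0113  0.0802] yaw 93.56 w 0.0288 gf 40.0 F [-0.2  0.2 -0.6]
turn [-0.002 -0.004  0.014] shift cm [-0.76  0.27  5.32] up [-0.004  0.002  1.   ]
85 [[ 0.62746494 -0.04194899  0.07416047]
 [ 0.6307056  -0.04140867  0.07586014]
 [ 0.65004215 -0.03390137  0.08745623]
 [ 0.65642352 -0.01621764  0.09195259]
 [ 0.6618289  -0.01500741  0.09318738]]
```

Request:
send_rows --series '[[[0, -0.004, 0.014, -0.76, 0.27, 2, 0], [0, -0.004, 0.014, -0.76, 0.27, 3, 0], [0, -0.004, 0.014, -0.76, 0.27, 3, 0], [0, -0.004, 0.014, -0.76, 0.27, 3, 0]]]'

```text
clock: 11.6
position: [0.6369, -0.0189, 0.0492]
orientation: [0.691, 0.723, -0.001, -0.001]
ft_force: [0.0, 0.3, -0.4]
gripper_width: 0.0285
grasp_force: 40.0
```

```bash
python3 - <<'E'
from h import *
f=load("scene")
st();go(.637,-.0185,.018,92.75)
p=proj(f,[.637,-.0185,.03])[0].astype(int);print(p)
cv2.imwrite("pics/m4c.png",cv2.resize(f["color"][p[1]-45:p[1]+45,p[0]-60:p[0]+60,::-1],None,fx=6,fy=6,interpolation=cv2.INTER_CUBIC))
E
```

```text
t 11.65 p [ 0.6374 -0.0187  0.0499] yaw 92.6 w 0.029 gf 40.0 F [0.1 0.3 0.1]
turn [-0.002 -0.    -0.003] shift cm [ 0.02 -0.03  3.19] up [-0.     0.002  1.   ]
[317 248]
```

View pics/m4c.png

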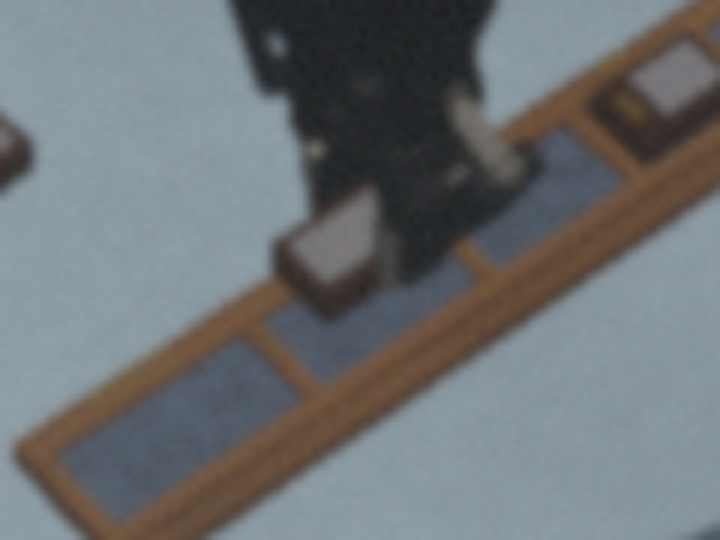

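Request:
send_rows --series '[[[0, 0, 0, 0, -0.03, 1.8, 0], [0, 0, 0, 0, -0.03, 2.2, 0], [0, 0, 0, 0, -0.03, 2.5, 0], [0, 0, 0, 0, -0.03, 2.8, 0], [0, 0, 0, 0, -0.03, 3.1, 0], [0, 0, 0, 0, -0.03, 3.2, 0], [0, 0, 0, 0, -0.03, 3.2, 0]]]'

```text
clock: 12.35
position: [0.6371, -0.019, 0.0183]
orientation: [0.691, 0.723, -0.001, -0.001]
ft_force: [0.1, -0.0, 0.2]
gripper_width: 0.0285
grasp_force: 40.0
```

```bash
python3 - <<'E'
from h import *
f=load("scene")
st()
p=proj(f,[.637,-.0185,.03])[0].astype(int);print(p)
cv2.imwrite("pics/m4d.png",cv2.resize(f["color"][p[1]-45:p[1]+45,p[0]-60:p[0]+60,::-1],None,fx=6,fy=6,interpolation=cv2.INTER_CUBIC))
C=cloud(f);q=C[p[1]-25:p[1]+30,p[0]-40:p[0]+5]
E
```

```text
t 12.4 p [ 0.6372 -0.019   0.0183] yaw 92.58 w 0.0289 gf 40.0 F [ 0.2  0.5 -1.6]
[317 248]
```

View pics/m4d.png

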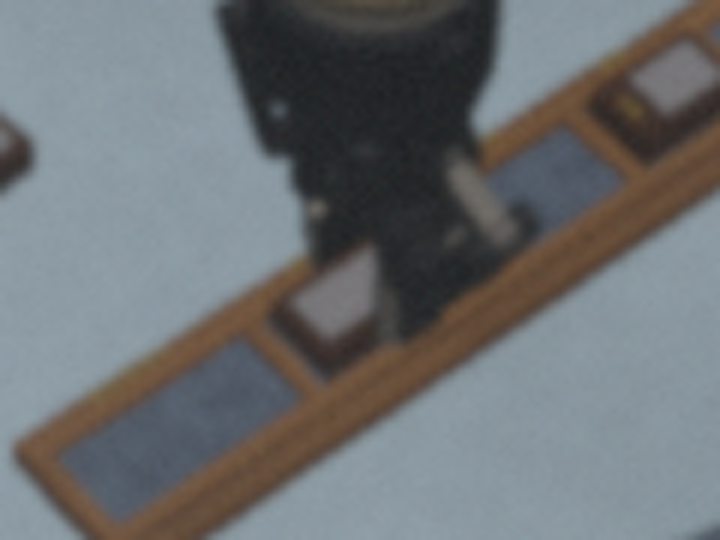

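Request:
send_rows --series '[[[0, 0, 0, 0, 0, 0.05, 0], [0, 0, 0, 0, 0, 0.05, 0.5], [0, 0, 0, 0, 0, 0.05, 0.5], [0, 0, 0, 0, 0, 0.05, 0.6], [0, 0, 0, 0, 0, -3, 0.7], [0, 0, 0, 0, 0, -7, 0.7], [0, 0, 0, 0, 0, -7, 0.7], [0, 0, 0, 0, 0, -7, 0.7]]]'

```text
clock: 13.2
position: [0.6378, -0.0191, 0.0892]
orientation: [0.691, 0.723, -0.0, 0.0]
ft_force: [0.5, -0.7, -0.4]
gripper_width: 0.06
grasp_force: 0.0
```

```bash
python3 - <<'E'
from h import *
f=load("scene");f=load("scene")
st();go(.481,-.0905,.08,6.9)
find(f,.6,.69,-.06,.16,.0205,.05,.028)
find(f,.4,.56,-.2,.27,.010,.025,.016)
f=load("top");find(f,.4,.56,-.2,.27,.010,.025,.016)
E
```

```text
t 13.3 p [ 0.6364 -0.0193  0.0872] yaw 92.57 w 0.0599 gf 0.0 F [-0.4 -0.8 -0.2]
turn [-0.003  0.003  1.495] shift cm [ -6.41 -15.84   0.78] up [0.    0.004 1.   ]
[ 0.6397 -0.0202] LxW [0.0659 0.0363] dir 91.7
[0.6341 0.1101] LxW [0.0499 0.0345] dir 92.5
[ 0.4848 -0.0907] LxW [0.0763 0.0328] dir 7.8
```

Request:
send_rows --series '[[[0, 0, 0.5, -2, -5, 0.2, 0.7], [0, 0, 1.495, -6.4, -15.8, 0.8, 0.7], [0, 0, 1.495, -6.4, -15.8, 0.8, 0.7], [0, 0, 1.495, -6.4, -15.8, 0.8, 0.7], [0, 0, 1.495, -6.4, -15.8, 0.8, 0.7], [0, 0, 1.495, -6.4, -15.8, 0.8, 0.7], [0, 0, 1.495, -6.4, -15.8, 0.8, 0.7], [0, 0, 1.495, -6.4, -15.8, 0.8, 0.7]]]'

```text
clock: 14.15
position: [0.4813, -0.0901, 0.0795]
orientation: [0.979, 0.203, -0.002, -0.0]
ft_force: [-0.1, -0.4, -0.9]
gripper_width: 0.06
grasp_force: 0.0
```

```bash
python3 - <<'E'
from h import *
st();go(.481,-.0905,.05,6.9)
E
```

```text
t 14.15 p [ 0.4813 -0.0901  0.0795] yaw 23.46 w 0.06 gf 0.0 F [-0.1 -0.4 -0.9]
turn [-0.001  0.004  0.289] shift cm [-0.03  0.03  2.95] up [0.004 0.002 1.   ]
```

Request:
send_rows --series '[[[0, 0, 0.289, 0, 0, 2.5, 0.7], [0, 0, 0.289, 0, 0, 2.9, 0.7], [0, 0, 0.289, 0, 0, 2.9, 0.7], [0, 0, 0.289, 0, 0, 2.9, 0.7], [0, 0, 0.289, 0, 0, 2.9, 0.7]]]'

```text
clock: 14.65
position: [0.4823, -0.09, 0.0516]
orientation: [0.998, 0.064, -0.001, -0.0]
ft_force: [-0.4, 0.2, -0.5]
gripper_width: 0.0597
grasp_force: 0.0
```

```bash
python3 - <<'E'
from h import *
f=load("scene")
st();go(.481,-.0905,.005,6.9)
find(f,.4,.56,-.2,.2,.010,.025,.016)
E
```

```text
t 14.7 p [ 0.4824 -0.0901  0.0517] yaw 7.35 w 0.0597 gf 0.0 F [0.2 0.5 0.5]
turn [-0.     0.002  0.008] shift cm [-0.14  0.03  4.67] up [0.002 0.    1.   ]
[ 0.4845 -0.0912] LxW [0.075  0.0329] dir 6.7
```

Request:
send_rows --series '[[[0, 0, 0.008, -0.1, 0, 2.5, 0.7], [0, 0, 0.008, -0.1, 0, 4.65, 0.7], [0, 0, 0.008, -0.1, 0, 4.65, 0.7], [0, 0, 0.008, -0.1, 0, 4.65, 0], [0, 0, 0.008, -0.1, 0, 4.65, 0], [0, 0, 0.008, -0.1, 0, 4.65, 0], [0, 0, 0.008, -0.1, 0, 4.65, 0]]]'

```text
clock: 15.4
position: [0.4821, -0.0903, 0.0062]
orientation: [0.998, 0.059, 0.0, 0.0]
ft_force: [-0.5, -0.0, 6.3]
gripper_width: 0.029
grasp_force: 40.3
```

```bash
python3 - <<'E'
from h import *
st();go(.6407,-.098,.08,92.7)
E
```

```text
t 15.4 p [ 0.4821 -0.0903  0.0062] yaw 6.81 w 0.029 gf 40.3 F [-0.5 -0.   6.3]
turn [ 1.000e-03  0.000e+00 -1.499e+00] shift cm [15.66  2.65 -7.37] up [-0.    -0.001  1.   ]
```

Request:
send_rows --series '[[[0, 0, 0, 0, 0, -4, 0], [0, 0, -0.2, 0, 0, -7.4, 0], [0, 0, -1.499, 15.6, 2.65, -7.4, 0], [0, 0, -1.499, 15.6, 2.65, -7.4, 0], [0, 0, -1.499, 15.6, 2.65, -7.4, 0], [0, 0, -1.499, 15.6, 2.65, -7.4, 0], [0, 0, -1.499, 15.6, 2.65, -7.4, 0], [0, 0, -1.499, 15.6, 2.65, -7.4, 0]]]'

```text
clock: 16.2
position: [0.6394, -0.0981, 0.0784]
orientation: [0.832, 0.554, -0.001, -0.001]
ft_force: [0.0, 0.2, -0.9]
gripper_width: 0.0287
grasp_force: 40.0
```

```bash
python3 - <<'E'
from h import *
st();go(.6407,-.0985,.06,92.7)
E
```

```text
t 16.2 p [ 0.6394 -0.0981  0.0784] yaw 67.32 w 0.0287 gf 40.0 F [ 0.   0.2 -0.9]
turn [-0.002  0.001 -0.443] shift cm [0.01 0.14 1.84] up [0.001 0.002 1.   ]
```

Request:
send_rows --series '[[[0, 0, -0.443, 0, 0.1, 1.8, 0], [0, 0, -0.443, 0, 0.1, 1.8, 0], [0, 0, -0.443, 0, 0.1, 1.8, 0], [0, 0, -0.443, 0, 0.1, 1.8, 0], [0, 0, -0.443, 0, 0.1, 1.8, 0], [0, 0, -0.443, 0, 0.1, 1.8, 0]]]'

```text
clock: 16.8
position: [0.6401, -0.0985, 0.0608]
orientation: [0.693, 0.721, -0.001, -0.001]
ft_force: [0.1, -1.2, -1.8]
gripper_width: 0.0287
grasp_force: 40.0
```

```bash
python3 - <<'E'
from h import *
f=load("scene");C=cloud(f);hsv=cv2.cvtColor(f["color"],cv2.COLOR_RGB2HSV)
st();go(.6407,-.0985,.018,92.75)
m=(C[...,2]>.04)&(C[...,2]<.08)&(C[...,0]>.6)&(C[...,0]<.68)&(C[...,1]>-.16)&(C[...,1]<-.05)&((hsv[...,0]<25)|(hsv[...,0]>165))&(hsv[...,1]>45)
P=C[m];print(len(P),np.percentile(P,[1,5,50,95,99],axis=0))
E
```

```text
t 16.85 p [ 0.6402 -0.0985  0.0609] yaw 92.26 w 0.029 gf 40.0 F [-0.5  0.2 -0.9]
turn [-0.002  0.001 -0.009] shift cm [-0.    0.06  4.29] up [0.001 0.002 1.   ]
81 [[ 0.63139615 -0.1352207   0.05891388]
 [ 0.63298374 -0.13476007  0.06590942]
 [ 0.64520513 -0.12873432  0.0707864 ]
 [ 0.65620671 -0.12127126  0.07330336]
 [ 0.65674035 -0.11621507  0.07421979]]
```

Request:
send_rows --series '[[[0, 0, -0.009, 0, 0.05, 2, 0], [0, 0, -0.009, 0, 0.05, 3.2, 0], [0, 0, -0.009, 0, 0.05, 3.5, 0], [0, 0, -0.009, 0, 0.05, 3.8, 0], [0, 0, -0.009, 0, 0.05, 4.1, 0], [0, 0, -0.009, 0, 0.05, 4.3, 0], [0, 0, -0.009, 0, 0.05, 4.3, 0]]]'

```text
clock: 17.55
position: [0.6409, -0.0983, 0.0183]
orientation: [0.689, 0.725, -0.001, -0.0]
ft_force: [-1.2, 0.2, 1.9]
gripper_width: 0.0291
grasp_force: 40.3
```

```bash
python3 - <<'E'
from h import *
f=load("scene");C=cloud(f);hsv=cv2.cvtColor(f["color"],cv2.COLOR_RGB2HSV)
st()
m=(C[...,2]>.0205)&(C[...,2]<.08)&(C[...,0]>.6)&(C[...,0]<.68)&(C[...,1]>-.16)&(C[...,1]<-.05)&(hsv[...,1]<60)&(hsv[...,2]>90)
P=C[m];print(len(P),np.percentile(P,[1,5,50,95,99],axis=0))
E
```

```text
t 17.6 p [ 0.6409 -0.0983  0.0184] yaw 92.86 w 0.0288 gf 40.3 F [-1.1  0.4  2.4]
120 [[ 0.60487755 -0.12115434  0.02439338]
 [ 0.61615954 -0.11980238  0.02584882]
 [ 0.63985059 -0.1100741   0.02883907]
 [ 0.65120414 -0.09829808  0.06320916]
 [ 0.65294711 -0.09552008  0.06853121]]
```

Request:
send_rows --series '[[[0, 0, 0, 0, 0, 0, 0.5], [0, 0, 0, 0, 0, 0, 0.5], [0, 0, 0, 0, 0, 0, 0.6], [0, 0, 0, 0, 0, -3, 0.7], [0, 0, 0, 0, 0, -8, 0.7], [0, 0, 0, 0, 0, -12, 0.7], [0, 0, 0, 0, 0, -12, 0.7], [0, 0, 0, 0, 0, -12, 0.7]]]'

```text
clock: 18.4
position: [0.6412, -0.0985, 0.1386]
orientation: [0.689, 0.724, -0.0, 0.0]
ft_force: [-0.9, 0.0, -1.4]
gripper_width: 0.0604
grasp_force: 0.0
```

```bash
python3 - <<'E'
from h import *
f=load("scene")
st();go(.532,.3474,.13,96)
find(f,.6,.69,-.15,.16,.0205,.05,.028)
find(f,.5,.57,.3,.4,.06,.08,.068)
E
```

```text
t 18.45 p [ 0.6402 -0.0986  0.1371] yaw 92.85 w 0.06 gf 0.0 F [ 0.1  0.8 -0.3]
turn [-0.003  0.    -0.055] shift cm [45.09 -8.58  0.71] up [0.001 0.003 1.   ]
[ 0.6435 -0.1003] LxW [0.0737 0.0376] dir 93.4
[ 0.6403 -0.0202] LxW [0.066  0.0376] dir 91.9
[0.635  0.1109] LxW [0.0485 0.0337] dir 93.1
[0.5363 0.3462] LxW [0.0468 0.0377] dir 137.7
```

Request:
send_rows --series '[[[0, 0, -0.055, 45, -8.6, 0, 0.7], [0, 0, -0.055, 45, -8.6, 0, 0.7], [0, 0, -0.055, 45, -8.6, 0, 0.7], [0, 0, -0.055, 45, -8.6, 0, 0.7], [0, 0, -0.055, 45, -8.6, 0, 0.7], [0, 0, -0.055, 45, -8.6, 0, 0.7], [0, 0, -0.055, 45, -8.6, 0, 0.7], [0, 0, -0.055, 45, -8.6, 0, 0.7]]]'

```text
clock: 19.25
position: [0.5446, 0.2912, 0.1356]
orientation: [0.669, 0.743, -0.003, -0.001]
ft_force: [0.8, 0.6, 0.5]
gripper_width: 0.0596
grasp_force: 0.0
```

Request:
send_rows --series '[[[0, 0, 0, 0, 0, 0, 0.7], [0, 0, 0, 0, 0, 0, 0.7]]]'

```text
clock: 19.45
position: [0.5443, 0.2915, 0.1359]
orientation: [0.668, 0.745, -0.002, -0.001]
ft_force: [0.2, -0.1, 0.1]
gripper_width: 0.0597
grasp_force: 0.0
```

```bash
python3 - <<'E'
from h import *
f=load("scene")
st();go(.532,.3474,.1,96);go(.532,.3474,.05,96)
E
```

```text
t 19.5 p [0.5455 0.2894 0.1359] yaw 96.05 w 0.0599 gf 0.0 F [-0.4 -0.  -0.1]
turn [-0.005  0.002  0.001] shift cm [ 5.92 -0.71  3.58] up [0.002 0.005 1.   ]
turn [-0.005  0.002  0.001] shift cm [ 5.93 -0.69  8.58] up [0.002 0.005 1.   ]
```

Request:
send_rows --series '[[[-0.005, 0.002, 0, 5.9, -0.7, 3.5, 0.7], [-0.005, 0.002, 0, 5.9, -0.7, 3.5, 0.7], [-0.005, 0.002, 0, 5.9, -0.7, 3.5, 0.7], [-0.005, 0.002, 0, 5.9, -0.7, 3.5, 0.7], [-0.005, 0.002, 0, 5.9, -0.7, 3.5, 0.7]]]'

```text
clock: 20.0
position: [0.5345, 0.3457, 0.1028]
orientation: [0.67, 0.742, 0.001, 0.001]
ft_force: [-0.5, 0.3, 0.0]
gripper_width: 0.0599
grasp_force: 0.0
```

```bash
python3 - <<'E'
from h import *
st();go(.532,.3474,.05,96)
E
```

```text
t 20.0 p [0.5345 0.3457 0.1028] yaw 95.81 w 0.0599 gf 0.0 F [-0.5  0.3  0. ]
turn [ 0.003 -0.001 -0.003] shift cm [ 0.19 -0.25  5.28] up [-0.001 -0.003  1.   ]
```

Request:
send_rows --series '[[[0, 0, 0, 0.2, -0.2, 3, 0.7], [0, 0, 0, 0.2, -0.2, 5.2, 0.7], [0, 0, 0, 0.2, -0.2, 5.2, 0.7], [0, 0, 0, 0.2, -0.2, 5.2, 0.2], [0, 0, 0, 0.2, -0.2, 5.2, 0.2], [0, 0, 0, 0.2, -0.2, 5.2, 0.2], [0, 0, 0, 0.2, -0.2, 5.2, 0.2]]]' --newtons 30

```text
clock: 20.7
position: [0.5318, 0.3505, 0.0522]
orientation: [0.669, 0.743, 0.003, 0.001]
ft_force: [1.2, -1.9, 4.4]
gripper_width: 0.0388
grasp_force: 30.5
```

```bash
python3 - <<'E'
from h import *
st()
E
```

```text
t 20.7 p [0.5318 0.3505 0.0522] yaw 96.0 w 0.0388 gf 30.5 F [ 1.2 -1.9  4.4]
```

Request:
send_rows --series '[[[0, 0, 0, 0, 0, -2, 0.2], [0, 0, 0, 0, 0, -5, 0.2], [0, 0, 0, 0, 0, -9, 0.2], [0, 0, 0, -20, 0, -9, 0.2], [0, 0, 0, -40, 0, -9, 0.2], [0, 0, 0, -40, 0, -9, 0.2], [0, 0, 0, -40, 0, -9, 0.2], [0, 0, 0, -40, 0, -9, 0.2]]]'

```text
clock: 21.5
position: [0.5569, 0.0994, 0.1408]
orientation: [0.669, 0.743, 0.002, 0.001]
ft_force: [0.1, 0.3, -0.0]
gripper_width: 0.039
grasp_force: 30.4
```

Request:
send_rows --series '[[[0, 0, 0, -10, 0, 0, 0.2], [0, 0, 0, -20, 0, 0, 0.2], [0, 0, 0, -20, 0, 0, 0.2], [0, 0, 0, -20, 0, 0, 0.2], [0, 0, 0, -20, 0, 0, 0.2], [0, 0, 0, -20, 0, 0, 0.2], [0, 0, 0, -20, 0, 0, 0.2]]]'

```text
clock: 22.2
position: [0.5778, -0.096, 0.1402]
orientation: [0.668, 0.744, 0.002, 0.0]
ft_force: [-1.0, 0.7, 0.2]
gripper_width: 0.0387
grasp_force: 30.4
```

```bash
python3 - <<'E'
from h import *
f=load("scene")
find(f,.6,.69,-.15,.16,.0205,.05,.028)
find(f,.55,.7,-.35,-.15,.035,.06,.045)
f=load("top");find(f,.55,.7,-.35,-.15,.035,.06,.045)
st();go(.487,-.364,.08,96)
E
```

```text
[ 0.6448 -0.1003] LxW [0.074 0.034] dir 93.2
[ 0.6408 -0.0197] LxW [0.0677 0.0366] dir 96.5
[0.6346 0.1113] LxW [0.0533 0.0345] dir 91.0
[ 0.6935 -0.3421] LxW [0.0154 0.0149] dir 90.4
[ 0.6325 -0.2797] LxW [0.0461 0.041 ] dir 150.9
[ 0.6276 -0.2791] LxW [0.0426 0.0404] dir 122.3
[ 0.6914 -0.3404] LxW [0.0197 0.0163] dir 90.3
t 22.3 p [ 0.5778 -0.0954  0.1402] yaw 96.21 w 0.0388 gf 30.4 F [-0.5  0.  -0. ]
turn [ 0.003 -0.002  0.004] shift cm [-25.73 -11.96   5.92] up [-0.002 -0.003  1.   ]
```

Request:
send_rows --series '[[[0, 0, 0, -25.7, -12, 0, 0.2], [0, 0, 0, -25.7, -12, 0, 0.2], [0, 0, 0, -25.7, -12, 0, 0.2], [0, 0, 0, -25.7, -12, 0, 0.2], [0, 0, 0, -25.7, -12, 0, 0.2], [0, 0, 0, -25.7, -12, 4, 0.2], [0, 0, 0, -25.7, -12, 8, 0.2], [0, 0, 0, -25.7, -12, 8, 0.2]]]'

```text
clock: 23.1
position: [0.4816, -0.3637, 0.054]
orientation: [0.669, 0.743, 0.001, -0.005]
ft_force: [-0.6, 1.7, -1.5]
gripper_width: 0.0391
grasp_force: 30.5
```

```bash
python3 - <<'E'
from h import *
st();go(.487,-.364,.015,96)
E
```

```text
t 23.1 p [ 0.4816 -0.3637  0.054 ] yaw 96.0 w 0.0391 gf 30.5 F [-0.6  1.7 -1.5]
turn [-0.006 -0.009 -0.   ] shift cm [-0.12  0.55  3.89] up [-0.009  0.006  1.   ]
```

Request:
send_rows --series '[[[0, 0, 0, -0.1, 0.2, 2, 0.2], [0, 0, 0, -0.1, 0.2, 4, 0.2], [0, 0, 0, -0.1, 0.2, 4.6, 0.2], [0, 0, 0, -0.1, 0.2, 4.6, 0.58], [0, 0, 0, -0.1, 0.2, 4.6, 0.58], [0, 0, 0, -0.1, 0.2, 4.6, 0.58], [0, 0, 0, -0.1, 0.2, 0, 0.58], [0, 0, 0, -0.1, 0.2, -5, 0.7]]]'

```text
clock: 23.9
position: [0.4866, -0.3658, 0.1094]
orientation: [0.669, 0.743, 0.002, -0.001]
ft_force: [0.3, -1.0, 0.6]
gripper_width: 0.0596
grasp_force: 0.0
```

Request:
send_rows --series '[[[0, 0, 0, 0, 0, 0, 0.7], [0, 0, 0, 0, 0, 0, 0.7]]]'

```text
clock: 24.1
position: [0.4885, -0.3672, 0.1114]
orientation: [0.669, 0.743, 0.002, 0.002]
ft_force: [0.4, -0.3, -0.5]
gripper_width: 0.0596
grasp_force: 0.0
```

```bash
python3 - <<'E'
from h import *
f=load("scene");find(f,.43,.54,-.42,-.31,.013,.03,.02)
f=load("scene")
find(f,.5,.57,.3,.4,.055,.08,.065);f=load("top");find(f,.5,.57,.3,.4,.055,.08,.065)
st();go(.629,-.2793,.12,96)
E
```

```text
[ 0.4925 -0.3638] LxW [0.0429 0.0387] dir 168.4
[0.5363 0.3437] LxW [0.0365 0.0287] dir 136.9
[0.5314 0.3456] LxW [0.0291 0.0268] dir 90.2
t 24.25 p [ 0.4866 -0.3663  0.108 ] yaw 96.0 w 0.0595 gf 0.0 F [-1.3  0.6 -0.6]
turn [ 0.001 -0.003  0.   ] shift cm [ 7.16 15.08 -1.16] up [-0.003 -0.001  1.   ]
```

Request:
send_rows --series '[[[0, 0, 0, 7.1, 15.1, -1, 0.75], [0, 0, 0, 7.1, 15.1, -1, 0.75], [0, 0, 0, 7.1, 15.1, -1, 0.75], [0, 0, 0, 7.1, 15.1, -1, 0.75], [0, 0, 0, 7.1, 15.1, -1, 0.75], [0, 0, 0, 7.1, 15.1, 0, 0.75], [0, 0, 0, 7.1, 15.1, 2, 0.75], [0, 0, 0, 7.1, 15.1, 2, 0.75]]]'

```text
clock: 25.05
position: [0.6257, -0.2822, 0.0853]
orientation: [0.67, 0.742, -0.001, -0.003]
ft_force: [-0.7, 0.2, -0.6]
gripper_width: 0.0641
grasp_force: 0.0
```

```bash
python3 - <<'E'
from h import *
f=load("scene");find(f,.55,.68,-.35,-.15,.035,.06,.045)
st();go(.6285,-.2793,.015,96)
E
```

```text
[ 0.6341 -0.284 ] LxW [0.0446 0.0354] dir 25.1
t 25.1 p [ 0.627  -0.2821  0.087 ] yaw 95.84 w 0.0639 gf 0.0 F [ 1.  -0.1  0.4]
turn [-0.003 -0.003 -0.003] shift cm [0.24 0.2  7.2 ] up [-0.003  0.003  1.   ]
```

Request:
send_rows --series '[[[0, 0, 0, 0.25, 0.2, 1, 0.75], [0, 0, 0, 0.25, 0.2, 4, 0.75], [0, 0, 0, 0.25, 0.2, 7.2, 0.75], [0, 0, 0, 0.25, 0.2, 7.2, 0.75], [0, 0, 0, 0.25, 0.2, 7.2, 0.2], [0, 0, 0, 0.25, 0.2, 7.2, 0.2], [0, 0, 0, 0.25, 0.2, 7.2, 0.2], [0, 0, 0, 0.25, 0.2, 7.2, 0.2]]]' --newtons 60

```text
clock: 25.9
position: [0.6335, -0.2775, 0.0196]
orientation: [0.669, 0.743, 0.002, 0.002]
ft_force: [0.2, -0.2, 4.0]
gripper_width: 0.0406
grasp_force: 60.9
```

```bash
python3 - <<'E'
from h import *
st();go(.532,.3456,.14,96)
E
```

```text
t 25.9 p [ 0.6335 -0.2775  0.0196] yaw 96.01 w 0.0406 gf 60.9 F [ 0.2 -0.2  4. ]
turn [ 0.006 -0.     0.   ] shift cm [ 63.04  -3.51 -12.04] up [-0.    -0.006  1.   ]
```

Request:
send_rows --series '[[[0, 0, 0, 0, 0, -3, 0.2], [0, 0, 0, 0, 0, -7, 0.2], [0, 0, 0, 0, 0, -12, 0.2], [0, 0, 0, 10, -0.5, -12, 0.2], [0, 0, 0, 30, -1.5, -12, 0.2], [0, 0, 0, 30, -1.5, -12, 0.2], [0, 0, 0, 30, -1.5, -12, 0.2], [0, 0, 0, 30, -1.5, -12, 0.2]]]'

```text
clock: 26.7
position: [0.5929, -0.0287, 0.1388]
orientation: [0.669, 0.743, 0.002, 0.001]
ft_force: [0.4, 1.4, -1.1]
gripper_width: 0.0406
grasp_force: 60.8
```

Request:
send_rows --series '[[[0, 0, 0, 0, 0, 0, 0.2], [0, 0, 0, 0, 0, 0, 0.2]]]'

```text
clock: 26.9
position: [0.5933, -0.0286, 0.1388]
orientation: [0.668, 0.745, 0.002, 0.001]
ft_force: [0.3, -0.9, -2.3]
gripper_width: 0.0407
grasp_force: 60.8
```

```bash
python3 - <<'E'
from h import *
f=load("top")
st();go(.532,.3456,.14,96)
find(f,.6,.69,-.15,.16,.0205,.05,.028)
E
```

```text
t 26.95 p [ 0.5936 -0.0308  0.1385] yaw 96.03 w 0.0408 gf 60.8 F [ 1.2 -0.6 -0.5]
turn [ 0.003 -0.001  0.001] shift cm [38.08 -2.17 -0.13] up [-0.001 -0.003  1.   ]
[0.6314 0.1113] LxW [0.0443 0.0327] dir 91.0
```

Request:
send_rows --series '[[[0, 0, 0, 15, -1, 0, 0.2], [0, 0, 0, 38.1, -2.2, 0, 0.2], [0, 0, 0, 38.1, -2.2, 0, 0.2], [0, 0, 0, 38.1, -2.2, 0, 0.2], [0, 0, 0, 38.1, -2.2, 0, 0.2], [0, 0, 0, 38.1, -2.2, 0, 0.2], [0, 0, 0, 38.1, -2.2, 0, 0.2], [0, 0, 0, 38.1, -2.2, 0, 0.2]]]'

```text
clock: 27.75
position: [0.5315, 0.3489, 0.139]
orientation: [0.669, 0.743, 0.002, -0.0]
ft_force: [-0.6, -0.2, -0.4]
gripper_width: 0.0404
grasp_force: 60.8
```

Request:
send_rows --series '[[[0, 0, 0, 0, 0, 2, 0.2], [0, 0, 0, 0, 0, 3, 0.2], [0, 0, 0, 0, 0, 3, 0.2], [0, 0, 0, 0, 0, 3, 0.2]]]'

```text
clock: 28.15
position: [0.5329, 0.3442, 0.1085]
orientation: [0.67, 0.742, 0.001, 0.001]
ft_force: [-0.6, 0.2, -0.8]
gripper_width: 0.0401
grasp_force: 60.8
```

```bash
python3 - <<'E'
from h import *
out=[]
for n in("scene","top"):
    f=load(n);st();p=proj(f,[.532,.3456,.09])[0].astype(int);print(p)
    out.append(f["color"][p[1]-50:p[1]+50,p[0]-60:p[0]+60,::-1])
    hsv=cv2.cvtColor(f["color"],cv2.COLOR_RGB2HSV)
    br=(hsv[...,0]>12)&(hsv[...,0]<30)&(hsv[...,1]>90)
    C=cloud(f);m=br&(C[...,0]>.48)&(C[...,0]<.59)&(C[...,1]>.29)&(C[...,1]<.4)&(C[...,2]>.06)&(C[...,2]<.17)
    P=C[m];print(n,len(P));
    if len(P)>5: print(np.percentile(P,[2,50,98],axis=0))
cv2.imwrite("pics/t1.png",cv2.resize(np.hstack(out),None,fx=3.3,fy=3.3,interpolation=cv2.INTER_CUBIC))
go(.532,.3456,.10,96)
E
```

```text
t 28.2 p [0.5329 0.3447 0.1091] yaw 95.84 w 0.0401 gf 60.8 F [ 0.1  0.1 -0. ]
[422 121]
scene 378
[[0.51542949 0.3199674  0.09533573]
 [0.53602607 0.33135323 0.12031305]
 [0.55497422 0.35982397 0.13589042]]
t 28.25 p [0.5328 0.3452 0.1094] yaw 95.88 w 0.0406 gf 60.8 F [ 0.5 -0.8 -0.8]
[128 301]
top 265
[[0.51467871 0.32052738 0.09169926]
 [0.53481272 0.32598075 0.1192074 ]
 [0.55281804 0.35800727 0.13698314]]
turn [ 0.004 -0.002 -0.002] shift cm [ 0.04 -0.08  0.94] up [-0.002 -0.004  1.   ]
```

View pics/t1.png

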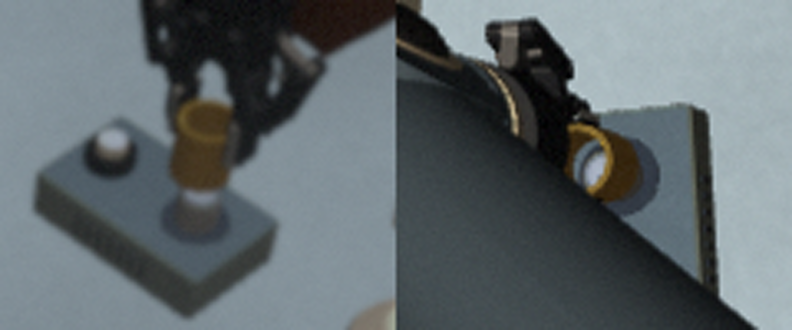

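```bash
python3 - <<'E'
from h import *
from scipy.optimize import least_squares
for n in("scene","top"):
    f=load(n);C=cloud(f);st()
    hsv=cv2.cvtColor(f["color"],cv2.COLOR_RGB2HSV)
    br=(hsv[...,0]>12)&(hsv[...,0]<30)&(hsv[...,1]>90)
    b=(C[...,0]>.49)&(C[...,0]<.58)&(C[...,1]>.3)&(C[...,1]<.39);z=C[...,2]
    for lab,m,r in(("tube",b&br&(z>.1)&(z<.128),.021),("spigot",b&~br&(z>.046)&(z<.061),.015)):
        P=C[m][:,:2]
        fun=lambda c:np.hypot(*(P-c).T)-r
        c=least_squares(fun,P.mean(0)+(-.012 if n=="scene" else .0,.01),loss="soft_l1",f_scale=.001).x
        print(n,lab,len(P),np.round(c,4),"rms",np.round(np.median(abs(fun(c))),4))
E
```

```text
t 28.3 p [0.5326 0.3455 0.1095] yaw 95.91 w 0.0406 gf 60.8 F [ 0.1  1.  -0.5]
scene tube 230 [0.5361 0.3435] rms 0.0019
scene spigot 72 [0.5328 0.35  ] rms 0.0011
t 28.35 p [0.5324 0.3458 0.1095] yaw 95.94 w 0.0406 gf 60.8 F [ 0.6 -0.2 -0.1]
top tube 127 [0.5317 0.343 ] rms 0.0009
top spigot 22 [0.5309 0.3485] rms 0.0005
```

Request:
send_rows --series '[[[0, 0, 0, 0.45, -0.15, 1, 0.2], [0, 0, 0, 0.45, -0.15, 1.6, 0.2], [0, 0, 0, 0.45, -0.15, 1.6, 0.2], [0, 0, 0, 0.45, -0.15, 1.6, 0.2], [0, 0, 0, 0.45, -0.15, 1.6, 0.2]]]'

```text
clock: 28.85
position: [0.5298, 0.3507, 0.0928]
orientation: [0.669, 0.743, 0.002, 0.0]
ft_force: [-0.0, 0.2, -0.7]
gripper_width: 0.0405
grasp_force: 60.8
```

```bash
python3 - <<'E'
from h import *
from scipy.optimize import least_squares
for n in("scene","top"):
    f=load(n);C=cloud(f);st()
    hsv=cv2.cvtColor(f["color"],cv2.COLOR_RGB2HSV)
    br=(hsv[...,0]>12)&(hsv[...,0]<30)&(hsv[...,1]>90)
    b=(C[...,0]>.49)&(C[...,0]<.58)&(C[...,1]>.3)&(C[...,1]<.39);z=C[...,2]
    for lab,m,r in(("tube",b&br&(z>.082)&(z<.115),.021),("spigot",b&~br&(z>.046)&(z<.061),.015)):
        P=C[m][:,:2]
        fun=lambda c:np.hypot(*(P-c).T)-r
        c=least_squares(fun,P.mean(0)+(-.012 if n=="scene" else .0,.01),loss="soft_l1",f_scale=.001).x
        print(n,lab,len(P),np.round(c,4),"rms",np.round(np.median(abs(fun(c))),4), np.round(P[:,1].min(),4))
p=proj(f,[.532,.3456,.09])[0].astype(int)
t=f["color"][p[1]-25:p[1]+25,p[0]-30:p[0]+30,::-1]
f=load("scene");p=proj(f,[.532,.3456,.08])[0].astype(int)
s=f["color"][p[1]-25:p[1]+25,p[0]-30:p[0]+30,::-1]
cv2.imwrite("pics/t2.png",cv2.resize(np.hstack([s,t]),None,fx=6.5,fy=6.5,interpolation=cv2.INTER_CUBIC))
E
```

```text
t 28.9 p [0.5298 0.3507 0.0929] yaw 96.01 w 0.0407 gf 60.8 F [-0.2  0.3 -1.1]
scene tube 271 [0.5337 0.3493] rms 0.0021 0.325
scene spigot 73 [0.5322 0.3499] rms 0.001 0.3081
t 28.95 p [0.5299 0.3507 0.093 ] yaw 96.01 w 0.0406 gf 60.8 F [-0.5  0.4 -1.5]
top tube 139 [0.5293 0.348 ] rms 0.0007 0.326
top spigot 19 [0.5318 0.3483] rms 0.0006 0.3258
```

View pics/t2.png

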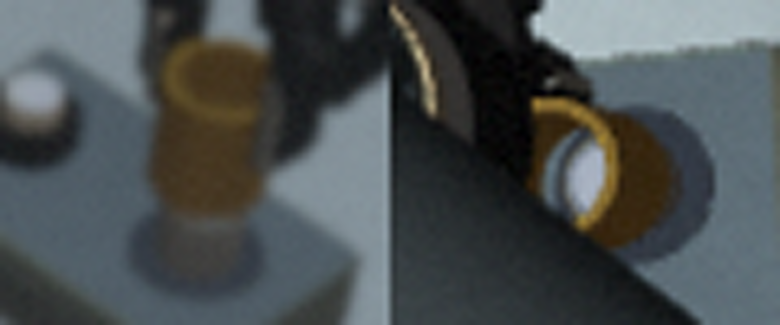

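Request:
send_rows --series '[[[0, 0, 0, 0, 0.1, 0.5, 0.2], [0, 0, 0, 0, 0.1, 0.8, 0.2], [0, 0, 0, 0, 0.1, 1, 0.2], [0, 0, 0, 0, 0.1, 1.2, 0.2], [0, 0, 0, 0, 0.1, 1.4, 0.2], [0, 0, 0, 0, 0.1, 1.6, 0.2], [0, 0, 0, 0, 0.1, 1.6, 0.2]]]'

```text
clock: 29.7
position: [0.5306, 0.3506, 0.0764]
orientation: [0.669, 0.743, 0.001, 0.0]
ft_force: [0.4, 0.5, -0.5]
gripper_width: 0.0412
grasp_force: 60.8
```

```bash
python3 - <<'E'
from h import *
s=ctrl.sense();print(s["torque"])
st()
E
```

```text
[ 0.01290275 -0.02999483 -0.00706505]
t 29.7 p [0.5306 0.3506 0.0764] yaw 96.02 w 0.0412 gf 60.8 F [ 0.4  0.5 -0.5]
```

Request:
send_rows --series '[[[0, 0, 0, 0, 0, 0.4, 0.2], [0, 0, 0, 0, 0, 0.8, 0.2], [0, 0, 0, 0, 0, 1.1, 0.2], [0, 0, 0, 0, 0, 1.4, 0.2], [0, 0, 0, 0, 0, 1.6, 0.2], [0, 0, 0, 0, 0, 1.8, 0.2], [0, 0, 0, 0, 0, 1.8, 0.2]]]'

```text
clock: 30.4
position: [0.5307, 0.3507, 0.0595]
orientation: [0.669, 0.743, 0.001, 0.0]
ft_force: [-1.6, -1.6, 3.7]
gripper_width: 0.0406
grasp_force: 61.3
```

```bash
python3 - <<'E'
from h import *
st()
f=load("scene");C=cloud(f);hsv=cv2.cvtColor(f["color"],cv2.COLOR_RGB2HSV)
br=(hsv[...,0]>12)&(hsv[...,0]<30)&(hsv[...,1]>90)
m=br&(C[...,0]>.5)&(C[...,0]<.57)&(C[...,1]>.31)&(C[...,1]<.39)&(C[...,2]>.035)
print(np.percentile(C[m],[1,50,99],axis=0))
E
```

```text
t 30.4 p [0.5307 0.3507 0.0595] yaw 96.01 w 0.0406 gf 61.3 F [-1.6 -1.6  3.7]
[[0.50891766 0.32325134 0.0471791 ]
 [0.53485563 0.33618115 0.07282869]
 [0.55562642 0.36731828 0.29815244]]
```

Request:
send_rows --series '[[[0, 0, 0, 0, 0, 0.15, 0.2], [0, 0, 0, 0, 0, 0.3, 0.2], [0, 0, 0, 0, 0, 0.4, 0.2]]]'

```text
clock: 30.75
position: [0.5308, 0.3509, 0.0593]
orientation: [0.669, 0.743, 0.001, 0.002]
ft_force: [-8.1, -9.3, 33.1]
gripper_width: 0.0405
grasp_force: 64.0
```

```bash
python3 -c "
from h import *
st()"
```

```text
t 30.75 p [0.5308 0.3509 0.0593] yaw 95.99 w 0.0405 gf 64.0 F [-8.1 -9.3 33.1]
```

Firm stop at the expected height: home. Relax, release and rise.

Request:
send_rows --series '[[[0, 0, 0, 0, 0, -0.3, 0.2], [0, 0, 0, 0, 0, -0.35, 0.7], [0, 0, 0, 0, 0, -0.35, 0.7], [0, 0, 0, 0, 0, -0.35, 0.7], [0, 0, 0, 0, 0, -4, 0.7], [0, 0, 0, 0, 0, -8, 0.7], [0, 0, 0, 0, 0, -8, 0.7], [0, 0, 0, 0, 0, -8, 0.7]]]'

```text
clock: 31.55
position: [0.5309, 0.3508, 0.1353]
orientation: [0.669, 0.743, 0.002, 0.0]
ft_force: [0.0, -0.1, 0.3]
gripper_width: 0.0599
grasp_force: 0.0
```

```bash
python3 - <<'E'
from h import *
st()
for n in("scene","top"):
    f=load(n);print(n);find(f,.49,.58,.3,.4,.075,.12,.085)
    C=cloud(f);hsv=cv2.cvtColor(f["color"],cv2.COLOR_RGB2HSV)
    br=(hsv[...,0]>12)&(hsv[...,0]<30)&(hsv[...,1]>90)
    m=br&(C[...,0]>.5)&(C[...,0]<.57)&(C[...,1]>.31)&(C[...,1]<.39)&(C[...,2]>.035)&(C[...,2]<.11)
    print(np.percentile(C[m][:,2],[1,50,95,99]))
    # switch: white blob
    w=(hsv[...,1]<60)&(hsv[...,2]>150)
    find(f,.4,.49,.29,.38,.045,.065,.052,8,w)
    b=(C[...,0]>.4)&(C[...,0]<.49)&(C[...,1]>.29)&(C[...,1]<.38)&(C[...,2]>.044)&(C[...,2]<.07)
    print("sw",b.sum(),C[b].mean(0) if b.any() else 0)
    if b.any(): print(np.percentile(C[b],[2,98],axis=0))
E
```

```text
t 31.55 p [0.5309 0.3508 0.1353] yaw 96.01 w 0.0599 gf 0.0 F [ 0.  -0.1  0.3]
scene
[0.5368 0.3453] LxW [0.0483 0.0429] dir 143.5
[0.045286   0.07167763 0.08566363 0.08860237]
[0.4462 0.3494] LxW [0.0139 0.0138] dir 53.5
sw 204 [0.45820725 0.33573056 0.0537291 ]
[[0.43748698 0.31062321 0.04429671]
 [0.48223364 0.36160448 0.06412825]]
top
[0.531  0.3465] LxW [0.0435 0.0395] dir 90.2
[0.04183717 0.07601862 0.08632385 0.08823043]
sw 14 [0.47858383 0.31870582 0.04505706]
[[0.46156737 0.30072537 0.04410455]
 [0.48778032 0.34246235 0.04661964]]
```

```bash
python3 - <<'E'
from h import *
for n in("top","scene"):
    f=load(n,0);hsv=cv2.cvtColor(f["color"],cv2.COLOR_RGB2HSV);C=cloud(f)
    w=(hsv[...,1]<60)&(hsv[...,2]>150)
    b=(C[...,0]>.41)&(C[...,0]<.49)&(C[...,1]>.29)&(C[...,1]<.38)&(C[...,2]>.047)&(C[...,2]<.07)
    print(n,b.sum(),np.percentile(C[b],[3,50,97],axis=0).round(4).tolist())
    b&=w
    if b.any(): print("white",b.sum(),np.percentile(C[b],[3,50,97],axis=0).round(4).tolist())
st();go(.452,.339,.12,96)
E
```

```text
top 307 [[0.4366, 0.3229, 0.0485], [0.4518, 0.3373, 0.053], [0.4671, 0.3556, 0.0642]]
white 92 [[0.4424, 0.3321, 0.0579], [0.4518, 0.3396, 0.0613], [0.4599, 0.3493, 0.0654]]
scene 168 [[0.439, 0.3225, 0.048], [0.4585, 0.3355, 0.0539], [0.4711, 0.3547, 0.065]]
white 27 [[0.4462, 0.3347, 0.0612], [0.4538, 0.3409, 0.0631], [0.4609, 0.3481, 0.0663]]
t 31.65 p [0.5301 0.3498 0.1333] yaw 96.01 w 0.0598 gf 0.0 F [-0.4  0.   0.3]
turn [ 0.001 -0.001  0.   ] shift cm [-0.26 -7.88  1.32] up [-0.001 -0.001  1.   ]
```

Request:
send_rows --series '[[[0, 0, 0, -0.2, -4, 0, 0], [0, 0, 0, -0.2, -7.8, 0, 0], [0, 0, 0, -0.2, -7.8, 2, 0], [0, 0, 0, -0.2, -7.8, 4, 0], [0, 0, 0, -0.2, -7.8, 4, 0], [0, 0, 0, -0.2, -7.8, 4, 0], [0, 0, 0, -0.2, -7.8, 4, 0], [0, 0, 0, -0.2, -7.8, 4, 0]]]' --newtons 20

```text
clock: 32.45
position: [0.4538, 0.341, 0.0952]
orientation: [0.669, 0.743, 0.002, 0.0]
ft_force: [-0.4, -0.2, -0.7]
gripper_width: 0.0
grasp_force: 0.0
```

```bash
python3 -c "
from h import *
st();go(.452,.340,.068,96)"
```

```text
t 32.45 p [0.4538 0.341  0.0952] yaw 96.01 w 0.0 gf 0.0 F [-0.4 -0.2 -0.7]
turn [ 0.004 -0.003  0.   ] shift cm [-0.09 -0.2   2.72] up [-0.003 -0.004  1.   ]
```

Request:
send_rows --series '[[[0, 0, 0, 0, -0.15, 2, 0], [0, 0, 0, 0, -0.15, 2.7, 0], [0, 0, 0, 0, -0.15, 3.2, 0], [0, 0, 0, 0, -0.15, 3.5, 0], [0, 0, 0, 0, -0.15, 3.8, 0], [0, 0, 0, 0, -0.15, 4, 0], [0, 0, 0, 0, -0.15, 4, 0]]]'

```text
clock: 33.15
position: [0.452, 0.3404, 0.056]
orientation: [0.669, 0.743, 0.001, 0.001]
ft_force: [-2.6, -3.8, 11.9]
gripper_width: -0.0001
grasp_force: 5.5
```

```bash
python3 -c "
from h import *
st()"
```

```text
t 33.15 p [0.452  0.3404 0.056 ] yaw 96.01 w -0.0001 gf 5.5 F [-2.6 -3.8 11.9]
```

Request:
send_rows --series '[[[0, 0, 0, 0, 0, 0.1, 0], [0, 0, 0, 0, 0, 0.1, 0], [0, 0, 0, 0, 0, -3, 0], [0, 0, 0, 0, 0, -8, 0], [0, 0, 0, 0, 0, -13, 0], [0, 0, 0, 0, 0, -18, 0], [0, 0, 0, 0, 0, -18, 0]]]'

```text
clock: 33.85
position: [0.4542, 0.344, 0.2422]
orientation: [0.669, 0.743, 0.009, 0.002]
ft_force: [0.2, 0.5, -0.5]
gripper_width: 0.0001
grasp_force: 0.0
```

```bash
python3 - <<'E'
from h import *
st()
f=load("scene");find(f,.6,.69,-.16,.17,.0205,.05,.028);find(f,.43,.54,-.42,-.31,.013,.03,.02)
cv2.imwrite("pics/end.png",f["color"][:,:,::-1])
f=load("top");find(f,.6,.69,-.16,.17,.0215,.05,.028);find(f,.43,.54,-.42,-.31,.013,.03,.02,cond=None);find(f,.49,.58,.3,.4,.075,.12,.085)
E
```

```text
t 33.85 p [0.4542 0.344  0.2422] yaw 96.02 w 0.0001 gf 0.0 F [ 0.2  0.5 -0.5]
[ 0.6434 -0.1002] LxW [0.0739 0.0369] dir 92.5
[ 0.6404 -0.0185] LxW [0.066  0.0355] dir 93.1
[0.6341 0.115 ] LxW [0.0575 0.0352] dir 96.3
[ 0.4922 -0.3636] LxW [0.0418 0.0395] dir 176.7
[ 0.4338 -0.34  ] LxW [0.0602 0.0114] dir 83.0
[0.6304 0.1112] LxW [0.0443 0.0307] dir 91.0
[ 0.6367 -0.0187] LxW [0.0629 0.0309] dir 93.1
[ 0.6407 -0.0995] LxW [0.0721 0.0309] dir 92.8
[ 0.489  -0.3636] LxW [0.04   0.0375] dir 90.2
[0.531  0.3464] LxW [0.0436 0.0395] dir 90.2
```

View pics/end.png

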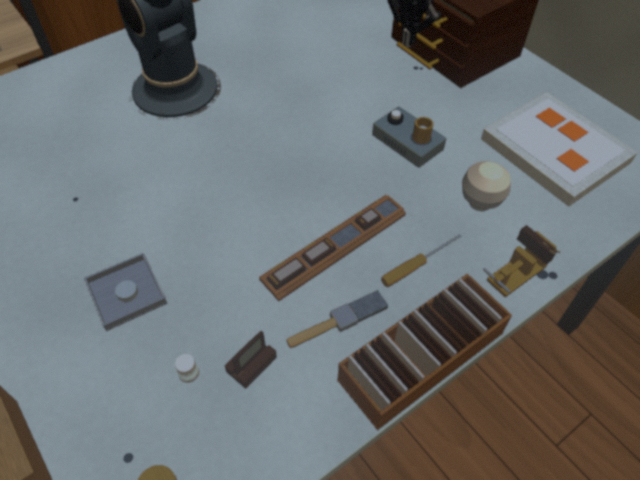

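The picture shows mounts 2, 4 and 5 in their pockets (rack from about (280,275) to (390,210)). The tube is home at (423,128), the cap is in the tray at (125,290), and the other objects are where they were.

```bash
python3 -c "
from plant import ctrl
print(ctrl.hand_in())"
```

```text
the job is handed in; nothing more can be done
None
```

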